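Load a contactor into the test rack and clamp it with its cam knob

ROBOT

A 6-joint arm with a two-finger parallel gripper is mounted at the origin on the work surface. World frame = base frame: x ahead of the robot, y to its left, z up, the work surface at z = 0. Lengths are in m, angles in rad, forces in N, time in s.
With the tool pointing down it reaches from about 0.35 to 0.775 m from the base axis. Payload 5.5 kg.
Tool frame: the origin (TCP) lies between the finger pads; the fingertips stand 19 mm ahead of it and the grasp point (between the pads) is the TCP; z points along the fingers, y is the direction in which the jaws open and shut (so a half turn about z gives the same grasp; the last joint's range is limited). The gripper opens to 85 mm and grips with 20 to 120 N. Pads are 22 mm wide; open, the fingers measure 114 mm over their backs; the gripper's body (76 mm by 85 mm) begins 54 mm behind the grasp point. The pads swing forward as they close: fully open they stand 13 mm farther back than shut.
Start: joints at [1.096, 0.313, 0.046, 1.304, 0, 1.431], TCP at [0.189, 0.543, 0.25] pointing down, gripper open.
Joint ranges: [-2.76, 2.76], [-0.86, 1.69], [-1.03, 1.26], [-2.2, 2.34], [-1.47, 1.5], [-3.14, 3.14]. Speed limits (rad/s): [2.57, 2.57, 3.14, 3.14, 3.14, 3.14].

INTERFACE

Orientations are given as a unit quaternion [w, x, y, z].
In Python, from workcell import get_state, cams, workorder gives the robot as it stands.
- The arm moves only by the tool play_rows, never from a script. Its argument "series" is text: rows parted by semicolons, each of 7 numbers parted by spaces: the opening in per cent of the stroke, from 0 (shut) to 100 (fully open), then the shift along the tool's x, y, z in cm, then the turn, a rotation vector about the tool's x, y, z in degrees. A call has 1 to 12 rows; each row shifts and turns the commanded pose from where the row before left it, along the tool's axes as they then stand; what a row does not reach is not made up. A row lasts 1/8 s, in which the tool goes at most 62.5 mm and 10.7 degrees, less where a joint would pass 70% of its speed; a pose out of reach is approached as far as the arm can. A call with a gripper value outside its range is refused whole. The fingers move at their own pace and stop on an object; "newtons" is the grip in N (left out, the last holds). Time passes only in rows, so rows that do not move let the fingers close. It gives the time, the measured TCP pose, the force and the opening at its end, in the units of the state.
- get_state(): the state, without advancing time (a new reading comes with each control period).
- cams.read_camera(name): name is "scene" or "top" or "wrist"; returns the picture (480x640x3 uint8, red, green, blue); there is no depth.
- cams.get_calibration(name): a dict with "fx", "fy", "cx", "cy" (pixels), "distortion" ([k1, k2, p1, p2, k3] as OpenCV has them; the pictures are not rectified), "rvec" (rotation vector, rad) and "tvec" (3), from world to camera coordinates, as OpenCV has them. Camera axes: x right, y down, z forward; pixel columns grow to the right and rows downward; lengths in m; the calibration is good to about 2 mm. A picture is of the moment at which its call begins: read the wrist's pose just before it. get_calibration takes no time and is no camera call; for the wrist camera it gives the pose at the moment of the call.
- workorder.hand_in(): hands the job in, once; it reports no verdict.
The state is a dict: "clock": time; "joint_pos": joint angles; "qvel": joint speeds; "tau": joint torques, N m; "tcp_pos": TCP position; "orientation": TCP orientation; "wrist_force": force on the tool from outside, world axes, zero at the start; "ft_torque": the same for the moment, N m; "finger_gap": finger opening in m.
Only numpy, scipy, OpenCV 4.12 (cv2) and the standard library are available. Lean on these libraries where they do the work, as an engineer would, in place of code of your own. Each camera call takes 0.05 s, during which the arm holds its last target.

TASK

Put the loose contactor that stands on the bench to the right of the test rack flat into the rack's one empty bay, raised block towards the bay's far end stop, and let go of it. Then turn that bay's clamp knob clockwise until its cam holds the contactor snugly against the stop: stop at the first firm resistance, do not force it, and let go. Never touch the other knobs in the row, set the contactor in rather than dropping it, and leave the other things on the bench where they are.

Things in the scene. Friction and masses are not known exactly. Their poses are not given: they have to be found in the camera images.
- contactor: Loose black contactor, 0.24 to 0.4 kg, upright on the bench right (-y) of the rack. Base 56 (x) x 44 (y) x 28 mm high, three screw terminals on its -x end; on the base a raised block 30 (x) x 28 (y) mm, centred 12 mm towards +x, from 28 to 62 mm up: grip it there across y, fingertips above the base. Origin: centre of the underside, z up.
- contactor_block (a point): Centre of the top of the contactor's raised block: 12 mm towards +x from the contactor's origin, 62 mm above its underside. Axes as the contactor's.
- bay_seat (a point): On the floor of the empty bay, 16 mm above the bench: where the centre of the contactor's underside belongs when clamped. x runs along the bay from knob to end stop, z up; the contactor's x must point along it. Bay 49 mm wide between guide walls 10 mm high. The sprung end stop, 18 mm high, is about 28 mm towards +x, but set up to 2.3 mm nearer or farther each time.
- bay_entry (a point): On the bay's floor, 3.9 mm from bay_seat towards the knob: lower the contactor with the centre of its underside here, squared to the bay. Lengthwise it then has 1.6 mm of room or more both ways between cam and stop, sideways 2.5 mm. The raised block of the next bay's contactor begins 50 mm to either side. Axes as bay_seat's.
- clamp_knob: Black clamp knob of the empty bay, on a vertical axis 51.7 mm from bay_seat towards -x. Origin: on the axis at the bay floor's level. Grip bar 26 (its x) x 14 (its y) mm, 36 to 60 mm up; below it a collar of 13 mm radius, 32 to 38 mm up, and an off-centre cam disc, 3 to 15 mm up. At the start its x axis is turned 0.3 to 0.5 rad clockwise (from above) from the bay's x.
- knob_grip (a point): On the knob's axis, 52 mm above its origin, 8 mm under the bar's top; axes as the knob's. Turn clockwise from above: free for 0.6 to 1.4 rad at 0.1 to 0.2 N m, a little more while the cam slides the contactor; once it meets the stop the torque climbs steeply, by some 0.2 N m every 0.1 rad. A good clamp is 0.35 to 0.45 N m; it stays when let go. The end of its travel (2.6 rad) is far too far.
- knob0: Neighbouring clamp knob at the right (-y) end of the row, holding a contactor already; same shape and height as clamp_knob (26 x 14 mm bar, 60 mm above its origin on the axis). The knobs stand 64 mm apart in a row. Not to be touched.
- knob1: Neighbouring clamp knob of one of the three middle bays, holding a contactor already; same shape and height as clamp_knob (26 x 14 mm bar, 60 mm above its origin on the axis). The knobs stand 64 mm apart in a row. Not to be touched.
- knob3: Neighbouring clamp knob of one of the three middle bays, holding a contactor already; same shape and height as clamp_knob (26 x 14 mm bar, 60 mm above its origin on the axis). The knobs stand 64 mm apart in a row. Not to be touched.
- knob4: Neighbouring clamp knob at the left (+y) end of the row, holding a contactor already; same shape and height as clamp_knob (26 x 14 mm bar, 60 mm above its origin on the axis). The knobs stand 64 mm apart in a row. Not to be touched.
- overload_relay: Black overload relay, 50 x 62 x 48 mm, without a raised block in its middle; right of the rack, beyond the contactor. Origin: centre of the underside. A bystander: leave it alone.
- aux_relay: Small tan relay, 44 x 40 x 36 mm, in front of the rack. Origin: centre of the underside. A bystander: leave it alone.
- terminal_strip: Black terminal strip, 22 x 90 x 20 mm, in front of the rack. Origin: centre of the underside. A bystander: leave it alone.
- screwdriver: Screwdriver lying left of the rack. Origin: centre of the underside. A bystander: leave it alone.
- tape_roll: Black roll of tape, 70 mm across, 19 mm high, left of the rack. Origin: centre of the underside. A bystander: leave it alone.
Not all that is in view belongs to the job. Leave any orange or turquoise look-alike of the contactor alone.

How it is judged:
On the way, in this order (a step that is already met when the one before it is completed fails the run):
1. the contactor stands flat in the empty bay, its block towards the end stop, let go of and not yet clamped (horizontal distance between contactor and bay_seat below 0.008 m and z of contactor in the frame of bay_seat between -0.004 and 0.004 m and angle between contactor's own z axis and vertical below 0.08 rad and x of contactor_block in the frame of bay_seat above 0.002 m and contact force between the fingers and contactor below 0.1 N and contact force between clamp_knob and contactor below 3 N), for 0.2 s.
2. the knob's cam presses on the contactor with more than 8 N (contact force between clamp_knob and contactor above 8 N), for 0.2 s.
At the end, for the whole second after the job is handed in: The contactor stands flat in the bay (within 8 mm of bay_seat, height within 4 mm, tilt under 0.08 rad, its block towards the stop), at rest, and the knob's cam presses on it with 8 to 25 N; contactor and knob are let go (horizontal distance between contactor and bay_seat below 0.008 m and z of contactor in the frame of bay_seat between -0.004 and 0.004 m and angle between contactor's own z axis and vertical below 0.08 rad and x of contactor_block in the frame of bay_seat above 0.002 m and contact force between the fingers and contactor below 0.1 N and contact force between clamp_knob and contactor between 8 and 25 N and contact force between the fingers and clamp_knob below 0.1 N and linear speed of contactor below 0.02 m/s); the robot touches nothing.
It fails at once if a neighbouring knob is touched with more than 1.5 N (contact force between any of knob0, knob1, knob3, knob4 and anything else above 1.5 N).
It fails at once if the cam presses on the contactor with more than 45 N (it cracks) (contact force between clamp_knob and contactor above 45 N).
It fails at once if the contactor is dropped (it falls faster than 0.6 m/s while not held) (linear speed of contactor above 0.6 m/s and contact force between the fingers and contactor below 0.1 N).
It fails at once if a bystander is moved more than 20 mm (distance of any of overload_relay, aux_relay, terminal_strip, screwdriver, tape_roll from where it was at the start of the episode above 0.02 m).
It also fails if it takes over 72 s, if anything falls off the work surface, if the arm or the gripper's body presses on something with over 40 N, if the wrist force passes 120 N, or if a joint passes its speed limit or range.

## Working session

There is one attempt and no reset: what is moved stays moved. The work goes in short steps, Python scripts to look and compute and a tool call to move; the robot and the scene stay as the last step left them, time stands still between calls to the robot, and variables do not carry over. Pictures are saved under pics/ and viewed, and the job is handed in when it is done.

Besides the shell and the picture viewer there is one more tool, called after "Emit:" as name(argument=value, ...) on one line, values as JSON. play_rows: Moves the arm, as the interface text tells. Its arguments: {"type":"object","properties":{"series":{"type":"string"},"newtons":{"type":"number"}},"required":["series"]}

```bash
ls; mkdir -p pics
python3 - <<'E'
from workcell import get_state, cams
import cv2
print(get_state())
for n in ("scene","top"):
    im=cams.read_camera(n); cv2.imwrite(f"pics/{n}0.png",im[:,:,::-1]); print(n,cams.get_calibration(n))
E
```

```text
pics
{'clock': 0.0, 'joint_pos': array([1.09637773e+00, 3.14004037e-01, 4.49688288e-02, 1.30362305e+00,
       3.64882411e-05, 1.43120791e+00]), 'qvel': array([ 6.48429489e-04, -9.72800901e-04,  2.60689403e-03, -5.45920296e-05,
        8.26143687e-04, -3.20491118e-05]), 'tau': array([-2.13998130e-03, -4.80625141e+01,  2.98534155e+01,  1.92982651e-02,
        8.57048661e-06, -1.22546572e-05]), 'tcp_pos': array([0.1887172 , 0.54263063, 0.24940264]), 'orientation': array([-2.98732307e-04,  1.66634086e-01,  9.86018364e-01, -8.81923564e-04]), 'wrist_force': array([-0.09710792, -0.57999485, -0.28039653]), 'ft_torque': array([-0.03806497, -0.01489439, -0.00289447]), 'finger_gap': 0.08547033688539157}
scene {'fx': 615.30004229389, 'fy': 615.30004229389, 'cx': 319.67883998518, 'cy': 241.20972262807982, 'distortion': array([0.01719433, 0.        , 0.        , 0.        , 0.        ]), 'rvec': array([ 2.08100305,  1.02852995, -0.49041734]), 'tvec': array([-0.27824637, -0.20984758,  1.55773179])}
top {'fx': 449.7920393297547, 'fy': 449.7920393297547, 'cx': 326.14491322603203, 'cy': 237.6160354909454, 'distortion': array([-0.06536931,  0.        ,  0.        ,  0.        ,  0.        ]), 'rvec': array([ 2.19018952, -2.18910321,  0.11066715]), 'tvec': array([-0.04921387,  0.50313331,  0.970205  ])}
```

View pics/top0.png

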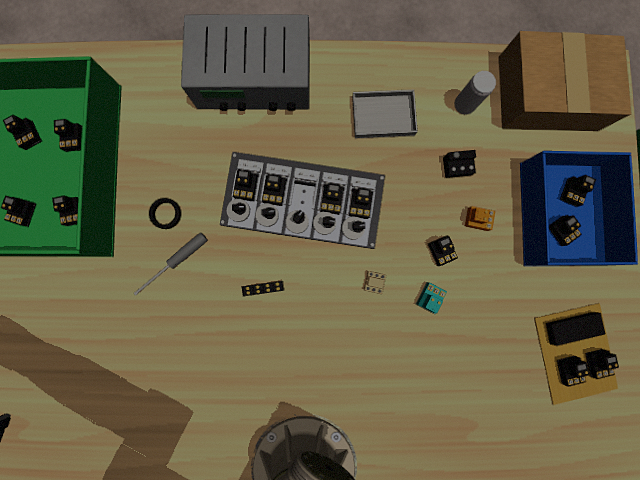

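View pics/scene0.png

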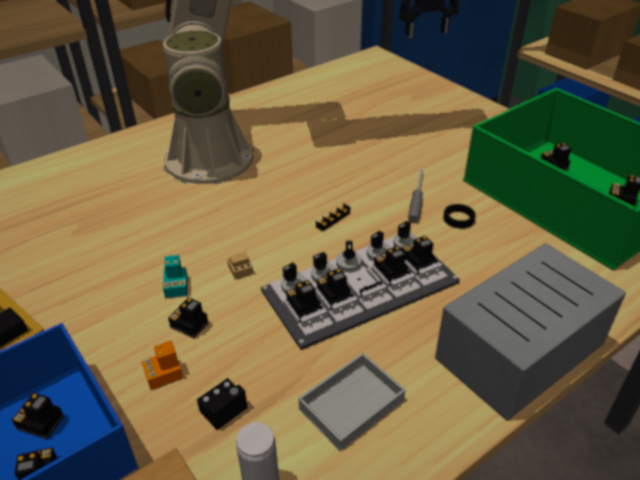

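The top picture shows these look-alikes:
- Black loose contactor at (443,250)
- Turquoise one at (432,296) and orange one at (479,217)
- Overload relay at (460,163)
- Contactors in the blue bin at (578,190) and (567,230), on the yellow board at (573,370) and (601,362), and in the green bin at (20,130)
- Clamped ones in the rack at (245,180), (272,185), (333,193) and (361,198)

I choose (443,250): it is black, loose, and right of the rack. The empty bay is the middle one, at about (304,195), with its knob at (298,217). I'll check both in close crops.

Run:
```python
import cv2
im=cv2.imread("pics/top0.png")
a=cv2.resize(im[225:275,410:470],None,fx=10,fy=10,interpolation=cv2.INTER_CUBIC)
b=cv2.resize(im[145:255,215:391],None,fx=4.5,fy=4.5,interpolation=cv2.INTER_CUBIC)
cv2.imwrite("pics/topA.png",a);cv2.imwrite("pics/topB.png",b)
```

```text
(no output)
```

View pics/topA.png

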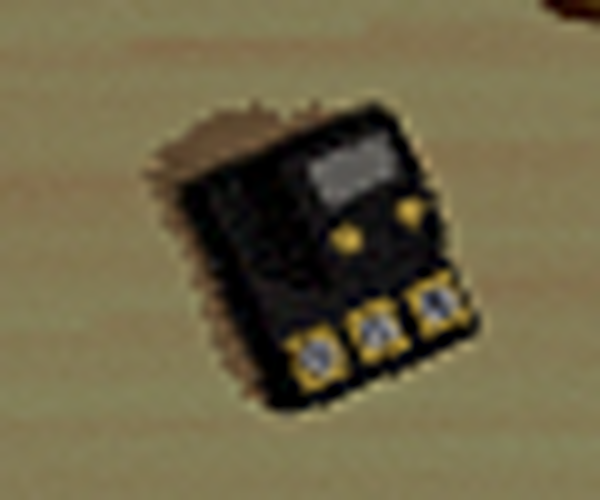

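View pics/topB.png

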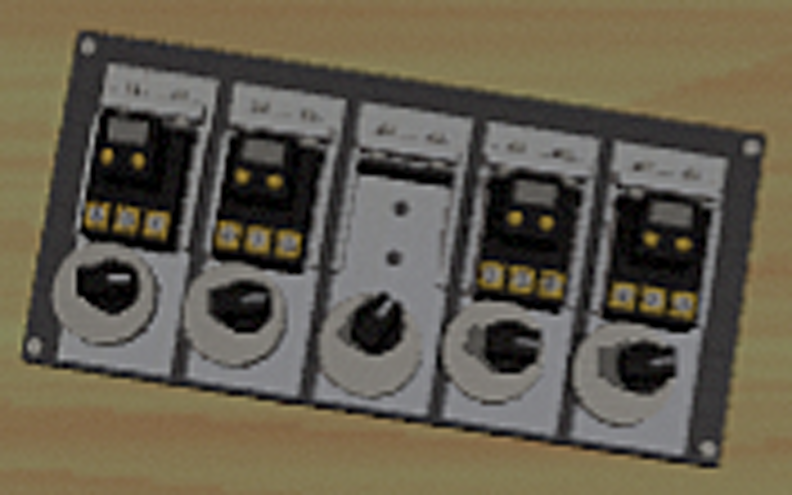

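```bash
cat > h.py <<'E'
import numpy as np, cv2
from workcell import get_state, cams
from scipy.spatial.transform import Rotation as R
def bp(c,uv,z):
    K=np.array([[c['fx'],0,c['cx']],[0,c['fy'],c['cy']],[0,0,1]])
    n=cv2.undistortPoints(np.array(uv,float).reshape(-1,1,2),K,c['distortion']).reshape(-1,2)
    Rm=cv2.Rodrigues(c['rvec'])[0]; o=-Rm.T@c['tvec']
    d=np.c_[n,np.ones(len(n))]@Rm
    z=np.broadcast_to(z,len(n))
    return o+d*((z-o[2])/d[:,2])[:,None]
def pj(c,P):
    K=np.array([[c['fx'],0,c['cx']],[0,c['fy'],c['cy']],[0,0,1]])
    return cv2.projectPoints(np.array(P,float).reshape(-1,1,3),c['rvec'],c['tvec'],K,c['distortion'])[0].reshape(-1,2)
def tcp():
    s=get_state(); q=s['orientation']; return s['tcp_pos'],R.from_quat([q[1],q[2],q[3],q[0]])
E
python3 - <<'E'
from h import *
c=cams.get_calibration("top")
B=lambda l:[((u+.5)/4.5-.5+215,(v+.5)/4.5-.5+145) for u,v in l]
A=lambda l:[((u+.5)/10-.5+410,(v+.5)/10-.5+225) for u,v in l]
np.set_printoptions(precision=4,suppress=True)
s=bp(c,B([(88,46),(753,147),(33,345),(709,449)]),0.016);print(s)
d=s[0]-s[1];print("rack yaw y",np.degrees(np.arctan2(d[1],d[0]))-90, np.linalg.norm(d)); d=s[0]-s[2];print(np.degrees(np.arctan2(d[1],d[0])), np.linalg.norm(d))
d=s[1]-s[3];print(np.degrees(np.arctan2(d[1],d[0])), np.linalg.norm(d))
print("knob bar tops",bp(c,B([(377,322)]),0.076))
print("floor holes",bp(c,B([(400,208),(393,258)]),0.016))
k=bp(c,A([(320,358),(440,300)]),0.028);print("terms",k); d=k[0]-k[1];print(np.degrees(np.arctan2(d[1],d[0]))-90)
print("base top corner",bp(c,A([(275,405),(475,325)]),0.0))
print("label",bp(c,A([(355,168)]),0.062))
s=cams.read_camera("wrist");cv2.imwrite("pics/w0.png",s[:,:,::-1])
c=cams.get_calibration("wrist");Rm=cv2.Rodrigues(c['rvec'])[0];o=-Rm.T@c['tvec'];p,Rt=tcp()
print(c['fx'],c['fy'],c['cx'],c['cy'],c['distortion'],"cam in tool",Rt.inv().apply(o-p),(Rm@Rt.as_matrix()))
E
```

```text
[[ 0.6901  0.1579  0.016 ]
 [ 0.6399 -0.1746  0.016 ]
 [ 0.5396  0.1821  0.016 ]
 [ 0.4886 -0.1511  0.016 ]]
rack yaw y -8.595108131537273 0.3362663188354531
-9.164721512021815 0.1524678697542479
-8.830935616572585 0.15307691038118593
knob bar tops [[0.5435 0.0101 0.076 ]]
floor holes [[0.6083 0.0015 0.016 ]
 [0.5832 0.0048 0.016 ]]
terms [[ 0.4527 -0.3027  0.028 ]
 [ 0.4655 -0.3298  0.028 ]]
25.18066797365941
base top corner [[ 0.443  -0.3     0.    ]
 [ 0.461  -0.3464  0.    ]]
label [[ 0.4922 -0.3016  0.062 ]]
378.13214038500985 378.13214038500985 320.4938785054442 240.73656337107602 [-0.0774  0.      0.      0.      0.    ] cam in tool [ 0.0798  0.0001 -0.1232] [[-0.0006  1.      0.0002]
 [-0.9509 -0.0005 -0.3093]
 [-0.3093 -0.0004  0.9509]]
```

View pics/w0.png

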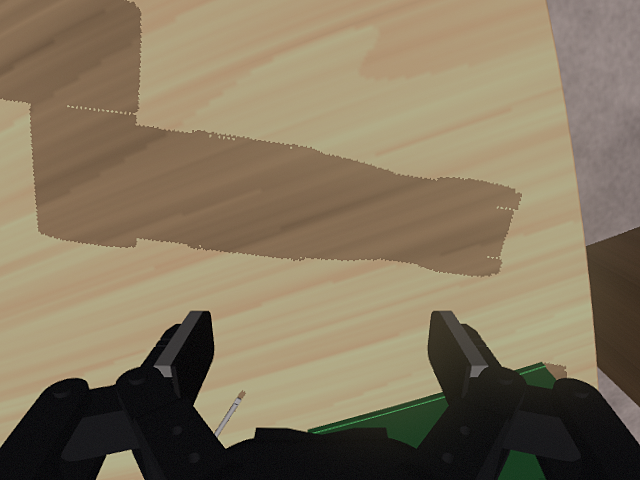

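The close crops confirm the black contactor, terminals towards the robot, yaw about +25°. They also confirm the empty middle bay with its knob, rack yaw about -9°. I'll move over the bay for a close look with the wrist camera.

Emit:
play_rows(series="100 -4.7 -3.5 0 0 0 0;100 -4.7 -3.5 0 0 0 0;100 -4.7 -3.5 0 0 0 0;100 -4.7 -3.5 0 0 0 0;100 -4.7 -3.5 0 0 0 0;100 -4.7 -3.5 0 0 0 0;100 -4.7 -3.5 0 0 0 0;100 -4.7 -3.5 0 0 0 0;100 -4.7 -3.5 0 0 0 0;100 -4.7 -3.5 0 0 0 0;100 -4.7 -3.5 0 0 0 0;100 0 0 0 0 0 -10")

```text
clock: 1.65
tcp_pos: [0.5527, 0.0059, 0.2492]
orientation: [-0.0, 0.081, 0.997, -0.0]
wrist_force: [0.4, 0.5, 0.1]
finger_gap: 0.0853
```

Run:
```python
from h import *
np.set_printoptions(precision=4,suppress=True)
p,Rt=tcp(); c=cams.get_calibration("wrist"); im=cams.read_camera("wrist")
cv2.imwrite("pics/w1.png",im[:,:,::-1]); np.save("w1.npy",np.r_[c['rvec'],c['tvec']])
print(p,Rt.as_matrix(),get_state()['clock'],get_state()['qvel'])
```

```text
[0.5527 0.0059 0.2492] [[-0.987   0.1605 -0.0001]
 [ 0.1605  0.987  -0.0005]
 [ 0.0001 -0.0005 -1.    ]] 1.7 [ 0.0389 -0.0233 -0.0264  0.0095  0.006   0.2771]
```

View pics/w1.png

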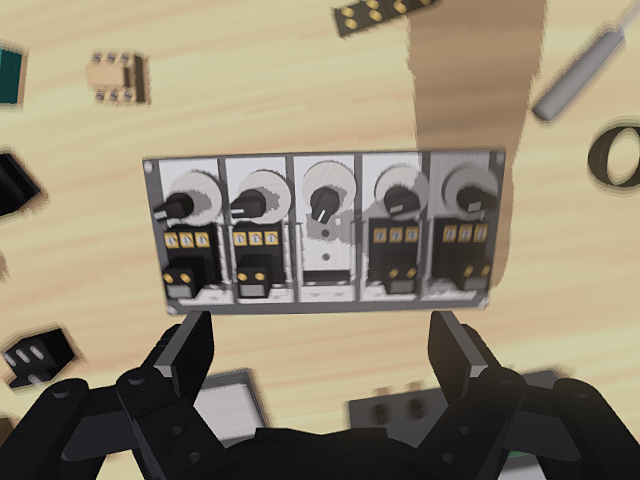

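Emit:
play_rows(series="100 0 0 4 0 0 0;100 0 0 4 0 0 0;100 0 0 0 0 0 0;100 0 0 0 0 0 0;100 0 0 0 0 0 0")

```text
clock: 2.33
tcp_pos: [0.552, 0.0096, 0.1724]
orientation: [0.002, 0.08, 0.997, -0.0]
wrist_force: [0.7, 0.3, -0.2]
finger_gap: 0.0855
```

Run:
```python
from h import *
np.set_printoptions(precision=4,suppress=True)
p,Rt=tcp(); c=cams.get_calibration("wrist"); im=cams.read_camera("wrist")
cv2.imwrite("pics/w2.png",im[:,:,::-1]); np.save("w2.npy",np.r_[c['rvec'],c['tvec']])
print(p,Rt.as_matrix(),get_state()['clock'],get_state()['qvel'])
cv2.imwrite("pics/w2c.png",cv2.resize(im[100:320,220:430,::-1],None,fx=2.7,fy=2.7,interpolation=cv2.INTER_CUBIC))
```

```text
[0.552  0.0096 0.1724] [[-0.9872  0.1597  0.0034]
 [ 0.1597  0.9872 -0.0004]
 [-0.0035  0.0002 -1.    ]] 2.375 [-0.001   0.0015 -0.0084 -0.0055 -0.0012 -0.0027]
```

View pics/w2.png

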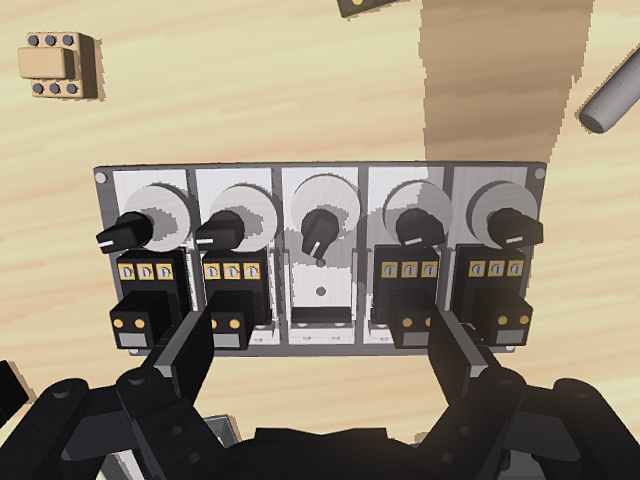

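View pics/w2c.png

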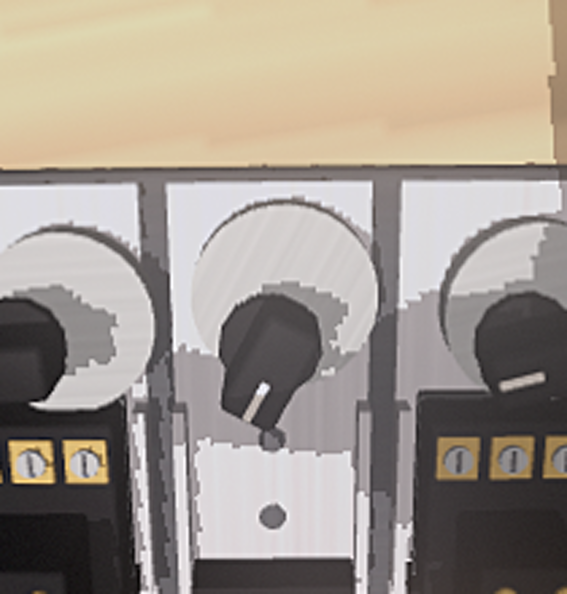

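Run:
```python
from h import *
np.set_printoptions(precision=4,suppress=True)
im=cv2.imread("pics/w2.png")
def crop(n,x0,y0,x1,y1,f): cv2.imwrite(n,cv2.resize(im[y0:y1,x0:x1],None,fx=f,fy=f,interpolation=cv2.INTER_CUBIC))
crop("pics/w2d.png",270,240,380,350,5.4)
c=cams.get_calibration("wrist")
g=lambda u,v:(220+(u+.5)/2.7-.5,100+(v+.5)/2.7-.5)
p=bp(c,[(101,178),(541,174),(511,349)],0.016);print("screws",p);d=p[0]-p[1];print(np.degrees(np.arctan2(d[1],d[0]))+90,np.linalg.norm(d))
h=bp(c,[g(272,440),g(272,517)],0.016);print("holes",h);d=h[1]-h[0];print(np.degrees(np.arctan2(d[1],d[0])))
```

```text
screws [[ 0.4873 -0.1484  0.016 ]
 [ 0.5377  0.181   0.016 ]
 [ 0.69    0.1581  0.016 ]]
-8.700393710915392 0.3332627791972037
holes [[0.5814 0.0049 0.016 ]
 [0.6061 0.0009 0.016 ]]
-9.225835296952479
```

View pics/w2d.png

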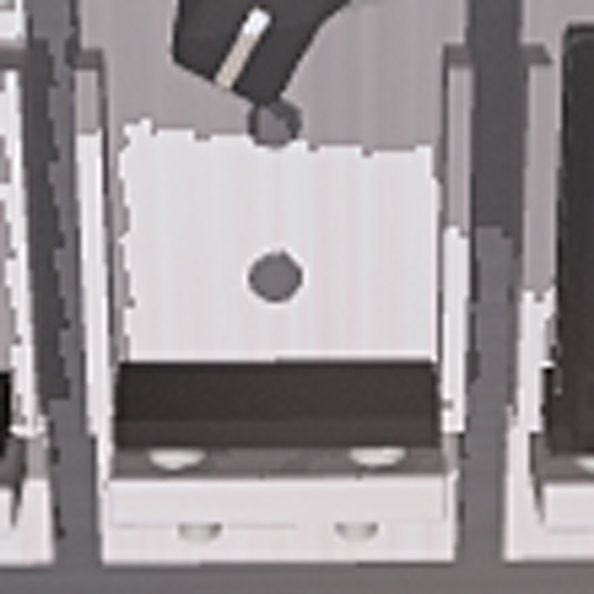

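```bash
python3 - <<'E'
from h import *
np.set_printoptions(precision=4,suppress=True)
c=cams.get_calibration("wrist")
g=lambda l:[(220+(u+.5)/2.7-.5,100+(v+.5)/2.7-.5) for u,v in l]
d=lambda l:[(270+(u+.5)/5.4-.5,240+(v+.5)/5.4-.5) for u,v in l]
yaw=np.radians(-8.85); ex=np.array([np.cos(yaw),np.sin(yaw)]);ey=np.array([-ex[1],ex[0]])
O=np.array([0.589,0.0043])
def show(n,P): 
    q=P[:,:2]-O; print(n,"rack xy mm",np.c_[q@ex,q@ey]*1000)
show("stop bottom",bp(c,d([(120,363),(437,363)]),.016))
show("stop top",bp(c,d([(112,447),(443,447)]),.034))
show("floor edges",bp(c,d([(127,250),(437,250)]),.016))
show("wall top inner",bp(c,d([(100,250),(443,250)]),.026))
show("holes",bp(c,g([(272,440),(272,517)]),.016))
show("collar",bp(c,g([(271,343),(220,343),(322,343),(271,293)]),.054))
show("bar tip corners top",bp(c,g([(222,407),(265,430)]),.076))
show("pointer",bp(c,g([(264,384),(247,417)]),.076))
E
python3 - <<'E'
import cv2
im=cv2.imread("pics/w2.png")
cv2.imwrite("pics/w2e.png",cv2.resize(im[165:275,280:370],None,fx=5.4,fy=5.4,interpolation=cv2.INTER_CUBIC)*2)
E
```

```text
stop bottom rack xy mm [[ 31.5378 -24.4814]
 [ 31.86    24.0667]]
stop top rack xy mm [[ 35.6425 -24.5021]
 [ 35.9624  23.682 ]]
floor edges rack xy mm [[ 12.5304 -22.825 ]
 [ 12.8394  23.686 ]]
wall top inner rack xy mm [[  7.8467 -25.9114]
 [  8.1712  23.7123]]
holes rack xy mm [[-7.5548 -0.5633]
 [17.3779 -0.7269]]
collar rack xy mm [[-48.1224  -0.5423]
 [-48.2063 -13.0736]
 [-48.0421  11.9889]
 [-60.7074  -0.456 ]]
bar tip corners top rack xy mm [[-39.3702 -11.7503]
 [-33.6991  -1.9983]]
pointer rack xy mm [[-44.8318  -2.1273]
 [-36.906   -6.0862]]
```

Run:
```python
import cv2,numpy as np
im=cv2.imread("pics/w2.png")[165:275,280:370].astype(float)
im=np.clip(255*(im/255)**0.4,0,255).astype(np.uint8)
cv2.imwrite("pics/w2f.png",cv2.resize(im,None,fx=5.4,fy=5.4,interpolation=cv2.INTER_CUBIC))
```

```text
(no output)
```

View pics/w2f.png

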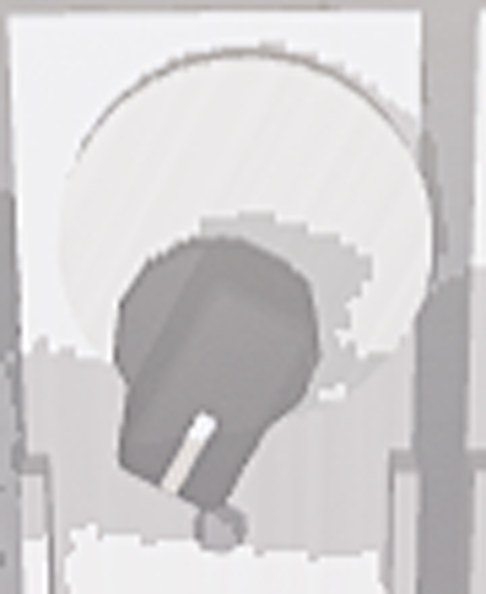

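Both cameras put the rack centre at about (0.589, 0.004), yaw about -8.9°. The knob's collar centre is 48 mm before it. The stop face is about 28 mm beyond the seat this implies, which fits the description. I'll view the contactor from the same relative pose, so that camera bias cancels.

Emit:
play_rows(series="60 0.9 -5.8 0.27 0 0 0;60 0.9 -5.8 0.27 0 0 0;60 0.9 -5.8 0.27 0 0 0;60 0.9 -5.8 0.27 0 0 0;60 0.9 -5.8 0.27 0 0 0;60 0.9 -5.8 0.27 0 0 0;60 0 0 0 0 0 -8.6;60 0 0 0 0 0 -8.6;60 0 0 0 0 0 -8.6;60 0 0 0 0 0 -8.6;60 0 0 0 0 0 0;60 0 0 0 0 0 0")

```text
clock: 3.88
tcp_pos: [0.4422, -0.3255, 0.1547]
orientation: [0.0, -0.217, 0.976, -0.0]
wrist_force: [-0.1, 0.6, 0.3]
finger_gap: 0.0515
```

Run:
```python
from h import *
np.set_printoptions(precision=4,suppress=True)
p,Rt=tcp(); c=cams.get_calibration("wrist"); im=cams.read_camera("wrist")
cv2.imwrite("pics/w3.png",im[:,:,::-1]); np.save("w3.npy",np.r_[c['rvec'],c['tvec']])
print(p,Rt.as_matrix(),get_state()['clock'],get_state()['qvel'],get_state()['finger_gap'])
```

```text
[ 0.4422 -0.3255  0.1547] [[-0.9058 -0.4238  0.0009]
 [-0.4238  0.9058 -0.0008]
 [-0.0005 -0.0011 -1.    ]] 3.925 [-0.0003  0.0045 -0.003  -0.0013  0.0009 -0.0085] 0.051091735339128336
```

View pics/w3.png

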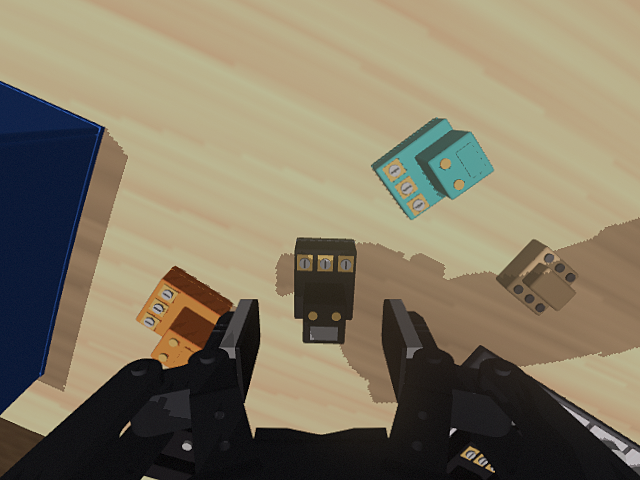

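Run:
```python
import cv2,numpy as np
im=cv2.imread("pics/w3.png")[225:350,270:380].astype(float)
im=np.clip(255*(im/255)**0.5,0,255).astype(np.uint8)
cv2.imwrite("pics/w3c.png",cv2.resize(im,None,fx=4.8,fy=4.8,interpolation=cv2.INTER_CUBIC))
```

```text
(no output)
```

View pics/w3c.png

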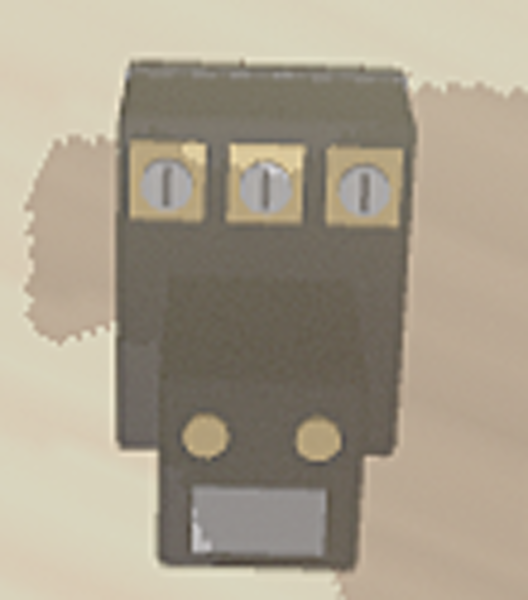

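Run:
```python
from h import *
from scipy.optimize import least_squares
np.set_printoptions(precision=4,suppress=True)
c=cams.get_calibration("wrist")
uv=np.array([(128,62),(405,70),(118,132),(414,138),(118,447),(393,453),(165,378),(365,381),(158,565),(357,570),(170,277),(355,280)],float)
uv=(uv+.5)/4.8-.5+[270,225]
M=np.array([(-28,-22,0),(-28,22,0),(-28,-22,28),(-28,22,28),(28,-22,28),(28,22,28),(-3,-14,62),(-3,14,62),(27,-14,62),(27,14,62),(-3,-14,28),(-3,14,28)])/1000
def W(p):
    return np.c_[M[:,:2]@np.array([[np.cos(p[2]),np.sin(p[2])],[-np.sin(p[2]),np.cos(p[2])]])+p[:2],M[:,2]+(p[3] if len(p)>3 else 0)]
f=lambda p:(pj(c,W(p))-uv).ravel()
for p0 in ([.479,-.307,.44],[.479,-.307,.44,0]):
    r=least_squares(f,p0,loss='soft_l1');print(r.x,np.degrees(r.x[2]));print(r.fun.reshape(-1,2).round(1).tolist())
t,Rt=tcp();print("yaw tool",np.degrees(np.arctan2(-Rt.as_matrix()[1,0],-Rt.as_matrix()[0,0])))
x=least_squares(f,[.479,-.307,.44],loss='soft_l1').x
ex=np.array([np.cos(x[2]),np.sin(x[2])]);blk=x[:2]+.012*ex
print("block",blk,"delta in tool cm",Rt.inv().apply(np.r_[blk,.051]-t)*100)
o=bp(c,[(232,305),(205,270),(180,268),(205,345)],[.028,.028,.0,0.062]);ey=np.array([-ex[1],ex[0]]);print("orange rel",np.c_[(o[:,:2]-blk)@ex,(o[:,:2]-blk)@ey])
```

```text
[ 0.4736 -0.3076  0.4094] 23.45458163163577
[[0.1, -0.9], [-0.5, -1.0], [-0.3, -3.5], [0.9, -3.1], [-0.6, 1.5], [0.8, 1.7], [-1.3, 0.3], [1.1, 0.8], [-0.4, 1.8], [0.4, 1.7], [-0.2, -0.7], [0.1, -0.3]]
[ 0.4768 -0.306   0.4105 -0.0076] 23.522545524640083
[[0.8, 0.6], [-1.4, 0.4], [0.6, -2.2], [-0.2, -1.9], [0.2, 0.7], [0.0, 0.8], [-0.6, -0.1], [0.3, 0.3], [0.4, 0.1], [-0.3, -0.0], [0.3, -0.4], [-0.5, -0.1]]
yaw tool 25.103352962951686
block [ 0.4846 -0.3028] delta in tool cm [-4.8014  0.2584 10.3582]
orange rel [[ 0.0056 -0.0677]
 [-0.0219 -0.0859]
 [-0.0111 -0.1151]
 [ 0.0182 -0.0791]]
```

Run:
```python
from h import *
from scipy.optimize import least_squares
np.set_printoptions(precision=4,suppress=True)
c=cams.get_calibration("wrist")
uv=np.array([(128,62),(405,70),(118,447),(393,453),(165,378),(365,381),(158,565),(357,570),(170,277),(355,280)],float)
uv=(uv+.5)/4.8-.5+[270,225]
M=np.array([(-28,-22,0),(-28,22,0),(28,-22,28),(28,22,28),(-3,-14,62),(-3,14,62),(27,-14,62),(27,14,62),(-3,-14,28),(-3,14,28)])/1000
def W(p):
    return np.c_[M[:,:2]@np.array([[np.cos(p[2]),np.sin(p[2])],[-np.sin(p[2]),np.cos(p[2])]])+p[:2],M[:,2]+(p[3] if len(p)>3 else 0)]
f=lambda p:(pj(c,W(p))-uv).ravel()
for p0 in ([.479,-.307,.44],[.479,-.307,.44,0]):
    r=least_squares(f,p0);print(r.x,np.degrees(r.x[2]));print(r.fun.reshape(-1,2).round(1).tolist())
# top camera check
ct=cams.get_calibration("top")
for r0 in ([.4736,-.3076,.41],[.4768,-.306,.41]):
    M2=W(np.array(r0)); print(((pj(ct,M2)-[410,225]+.5)*10-.5).round(0).tolist())
```

```text
[ 0.4732 -0.3077  0.4078] 23.36238713503542
[[0.2, -1.4], [-0.4, -1.4], [-0.7, 1.0], [0.8, 1.3], [-1.2, -0.3], [1.1, 0.3], [-0.4, 1.3], [0.4, 1.3], [-0.1, -1.2], [0.2, -0.7]]
[ 0.4761 -0.3063  0.4079 -0.0063] 23.37162349338967
[[0.9, 0.1], [-1.1, -0.0], [0.1, 0.5], [0.1, 0.8], [-0.6, -0.4], [0.5, 0.1], [0.2, 0.0], [-0.2, 0.0], [0.4, -0.7], [-0.3, -0.3]]
[[443.0, 344.0], [269.0, 422.0], [377.0, 108.0], [198.0, 187.0], [449.0, 242.0], [331.0, 294.0], [391.0, 113.0], [273.0, 165.0], [402.0, 250.0], [289.0, 301.0]]
[[436.0, 330.0], [262.0, 408.0], [369.0, 93.0], [191.0, 172.0], [441.0, 227.0], [324.0, 279.0], [383.0, 98.0], [266.0, 150.0], [395.0, 236.0], [281.0, 287.0]]
```

Model fit: contactor centre ≈ (0.475, -0.307), yaw 23.4°. The orange look-alike's edge is 68 mm off to -y, so 60% opening clears it. I'll approach above the block.

Emit:
play_rows(series="60 -2.5 0.12 0 0 0 0.8;60 -2.5 0.12 0 0 0 0.8;60 0 0 2 0 0 0;60 0 0 2 0 0 0;60 0 0 2 0 0 0;60 0 0 0 0 0 0;60 0 0 0 0 0 0")

```text
clock: 4.8
tcp_pos: [0.4866, -0.3024, 0.0948]
orientation: [0.0, -0.204, 0.979, -0.0]
wrist_force: [0.7, -1.2, 0.5]
finger_gap: 0.0511
```

```bash
cat > snap.py <<'E'
import sys
from h import *
np.set_printoptions(precision=4,suppress=True)
n=sys.argv[1]
p,Rt=tcp(); c=cams.get_calibration("wrist"); im=cams.read_camera("wrist")
cv2.imwrite(f"pics/{n}.png",im[:,:,::-1]); np.save(n+".npy",np.r_[c['rvec'],c['tvec']])
s=get_state();m=Rt.as_matrix()
print(p,"tool yaw",np.degrees(np.arctan2(-m[1,0],-m[0,0])),"z",m[:,2],"t",s['clock'],"gap",s['finger_gap'],"F",s['wrist_force'],"M",s['ft_torque'])
E
python3 snap.py w4
```

```text
[ 0.4866 -0.3024  0.0948] tool yaw 23.584547453161484 z [ 0.0007 -0.0004 -1.    ] t 4.85 gap 0.051457235357107944 F [-0.0057 -0.7045  1.1071] M [-0.0234  0.0304 -0.046 ]
```

View pics/w4.png

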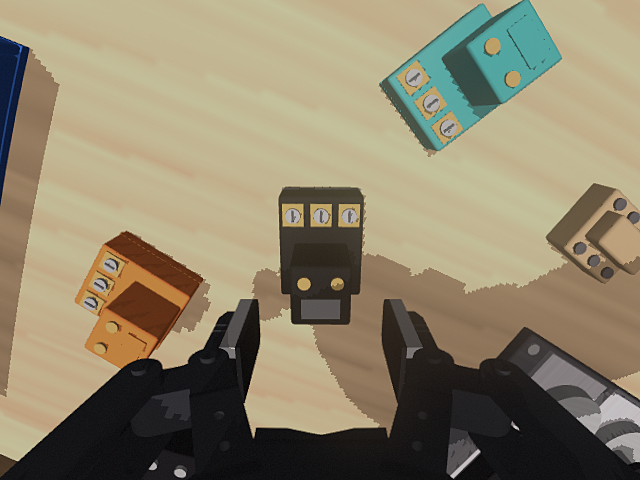

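The block is centred between the pads (columns 291–350, centre 320) and square to them. I'll lower to the grip height.

Emit:
play_rows(series="60 0 0 1.5 0 0 0;60 0 0 1.5 0 0 0;60 0 0 1.2 0 0 0;60 0 0 0 0 0 0;60 0 0 0 0 0 0")

```text
clock: 5.48
tcp_pos: [0.4863, -0.3022, 0.052]
orientation: [-0.0, -0.205, 0.979, 0.0]
wrist_force: [0.2, 0.0, 0.2]
finger_gap: 0.0511
```

```bash
python3 snap.py w5
```

```text
[ 0.4863 -0.3022  0.052 ] tool yaw 23.618414422298354 z [-0.0001  0.0002 -1.    ] t 5.525 gap 0.05120096933747518 F [ 0.1239 -0.1799  0.0914] M [-0.0352  0.0217  0.0238]
```

View pics/w5.png

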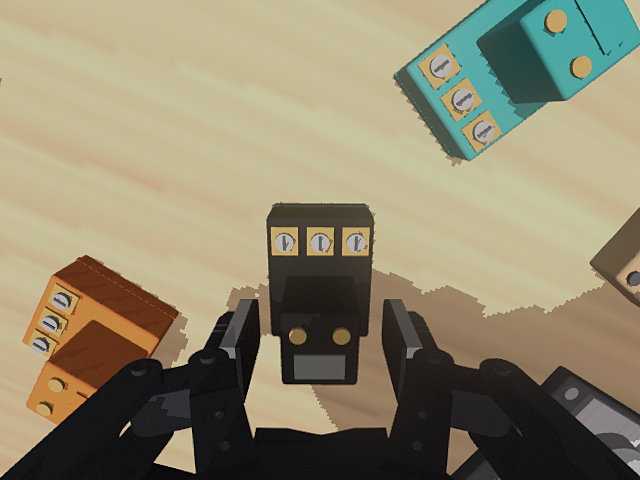

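Emit:
play_rows(series="0 0 0 0 0 0 0;0 0 0 0 0 0 0;0 0 0 0 0 0 0;0 0 0 0 0 0 0;0 0 0 0 0 0 0;0 0 0 0 0 0 0", newtons=45)

```text
clock: 6.28
tcp_pos: [0.4868, -0.3026, 0.0527]
orientation: [0.001, -0.205, 0.979, -0.001]
wrist_force: [0.6, 0.7, 4.6]
finger_gap: 0.0278
```

```bash
python3 snap.py w6
```

```text
[ 0.4868 -0.3026  0.0527] tool yaw 23.615376534444465 z [ 0.0012 -0.0008 -1.    ] t 6.325 gap 0.027625994376881544 F [0.6822 0.1787 5.8077] M [ 0.0016 -0.0118 -0.008 ]
```

View pics/w6.png

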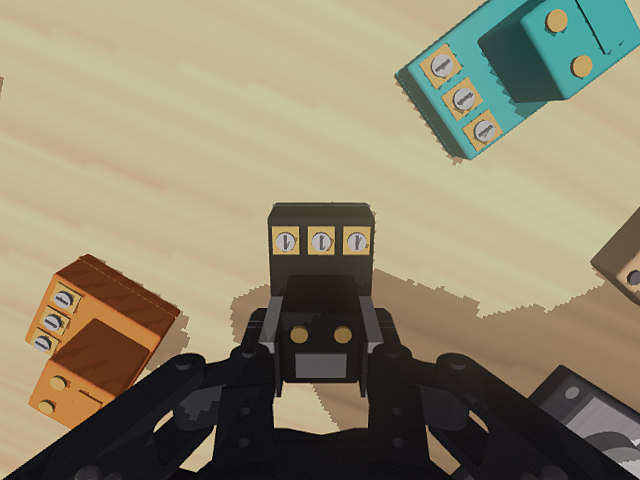

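Gripped: the gap is 27.8 mm, which matches the 28 mm block. Lifting now.

Emit:
play_rows(series="0 0 0 -0.5 0 0 0;0 0 0 -1.5 0 0 0;0 0 0 -3 0 0 0;0 0 0 -4 0 0 0;0 0 0 -4 0 0 0;0 0 0 -2 0 0 0;0 0 0 0 0 0 0")

```text
clock: 7.2
tcp_pos: [0.4871, -0.3028, 0.2044]
orientation: [0.001, -0.205, 0.979, -0.001]
wrist_force: [-0.2, 0.6, -3.0]
finger_gap: 0.0274
```

Emit:
play_rows(series="0 -1.9 1.9 0 0 0 0;0 -3.8 3.9 0 0 0 0;0 -3.8 3.9 0 0 0 0;0 -3.8 3.9 0 0 0 0;0 -3.8 3.9 0 0 0 0;0 -3.8 3.9 0 0 0 0;0 -1.9 1.9 0 0 0 8.1;0 0 0 0 0 0 8.1;0 0 0 0 0 0 8.1;0 0 0 0 0 0 8.1;0 0 0 0 0 0 0;0 0 0 0 0 0 0")

```text
clock: 8.7
tcp_pos: [0.6013, 0.0027, 0.2012]
orientation: [-0.001, 0.075, 0.997, 0.0]
wrist_force: [0.7, -1.0, -1.9]
finger_gap: 0.0273
```

```bash
python3 snap.py w7
```

```text
[0.6013 0.0027 0.2012] tool yaw -8.655445814346985 z [-0.0015  0.0003 -1.    ] t 8.75 gap 0.027469597343547023 F [-0.2354  0.3353 -1.7008] M [-0.0429 -0.0213  0.0091]
```

View pics/w7.png

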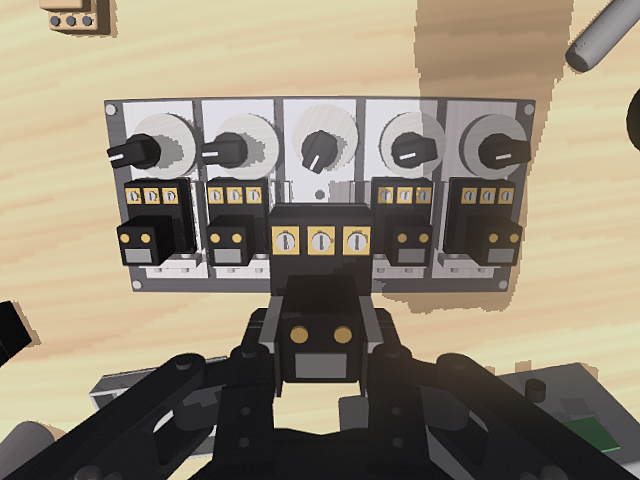

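Emit:
play_rows(series="0 0 0 2 0 0 0;0 0 0 3 0 0 0;0 0 0 3 0 0 0;0 0 0 1 0 0 0;0 0 0 0 0 0 0;0 0 0 0 0 0 0")

```text
clock: 9.5
tcp_pos: [0.6028, 0.0026, 0.1135]
orientation: [0.001, 0.076, 0.997, -0.0]
wrist_force: [0.8, 0.3, -2.3]
finger_gap: 0.0276
```

```bash
python3 snap.py w8
python3 - <<'E'
import cv2,numpy as np
im=cv2.imread("pics/w8.png")[150:300,230:410].astype(float)
im=np.clip(255*(im/255)**0.5,0,255).astype(np.uint8)
cv2.imwrite("pics/w8c.png",cv2.resize(im,None,fx=4,fy=4,interpolation=cv2.INTER_CUBIC))
E
```

```text
[0.6028 0.0026 0.1135] tool yaw -8.76715210644132 z [ 0.0023 -0.0002 -1.    ] t 9.55 gap 0.027431699135687628 F [-0.0527 -0.2631 -2.3388] M [-0.0121 -0.005  -0.0025]
```

View pics/w8.png

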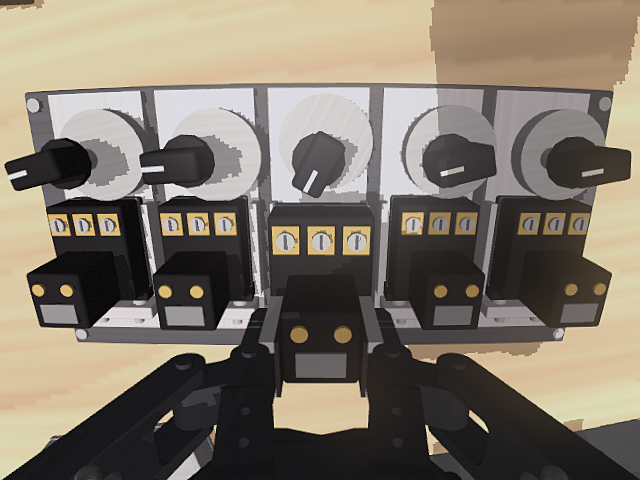

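View pics/w8c.png

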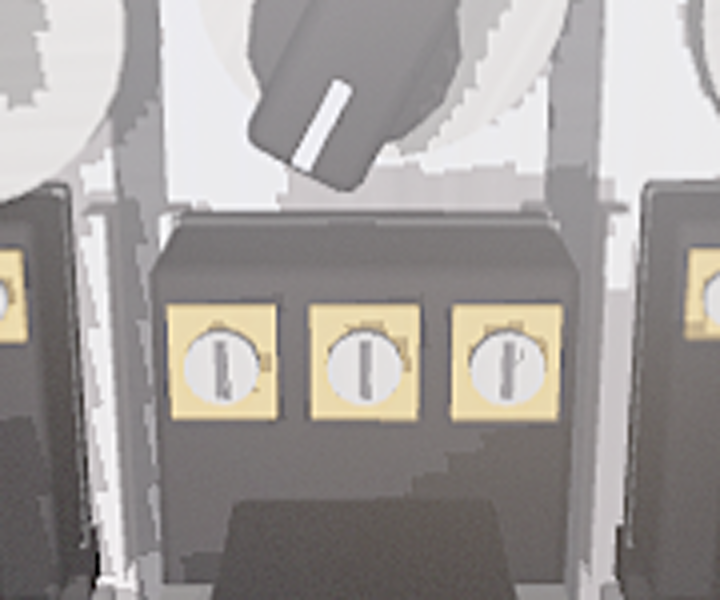

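Run:
```python
import cv2,numpy as np
V={'w2':[(101,178),(541,174),(511,349),(128,349)],'w7':[(110,110),(529,107),(503,285),(138,285)],'w8':[(34,104),(604,103),(559,336),(81,336)]}
rows=[]
for n,l in V.items():
    g=cv2.imread(f"pics/{n}.png"); o=[]
    for x,y in l:
        x0=max(0,x-14); y0=y-14
        o.append(cv2.resize(g[y0:y0+28,x0:x0+28],(190,190),interpolation=cv2.INTER_CUBIC))
    rows.append(np.hstack(o))
cv2.imwrite("pics/scr.png",np.vstack(rows))
```

```text
(no output)
```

View pics/scr.png

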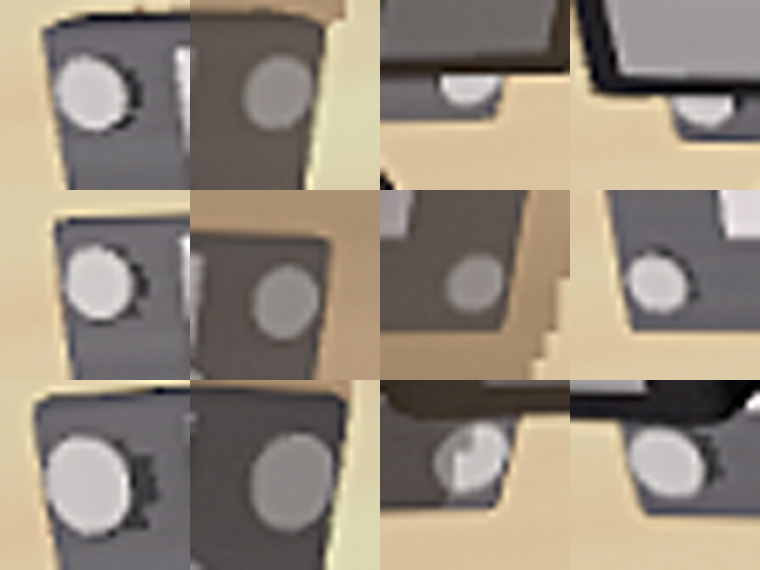

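Run:
```python
import cv2,numpy as np
im=cv2.imread("pics/w5.png")[195:395,250:390].astype(float)
im=np.clip(255*(im/255)**0.45,0,255).astype(np.uint8)
cv2.imwrite("pics/w5c.png",cv2.resize(im,None,fx=4,fy=4,interpolation=cv2.INTER_CUBIC)[:600])
cv2.imwrite("pics/w5d.png",cv2.resize(im,None,fx=4,fy=4,interpolation=cv2.INTER_CUBIC)[300:])
```

```text
(no output)
```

View pics/w5c.png

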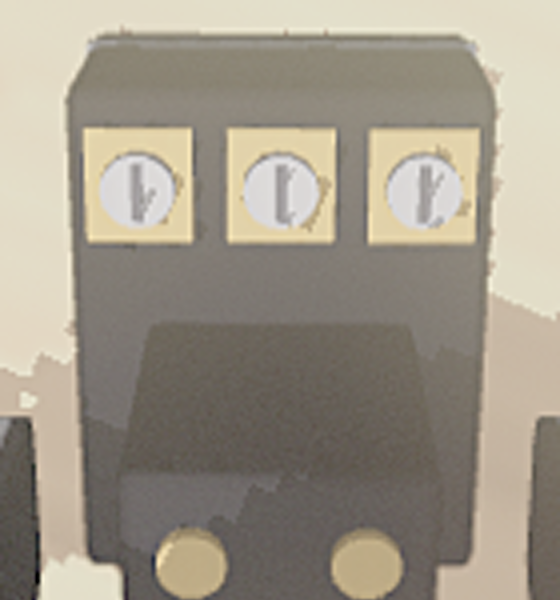

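View pics/w5d.png

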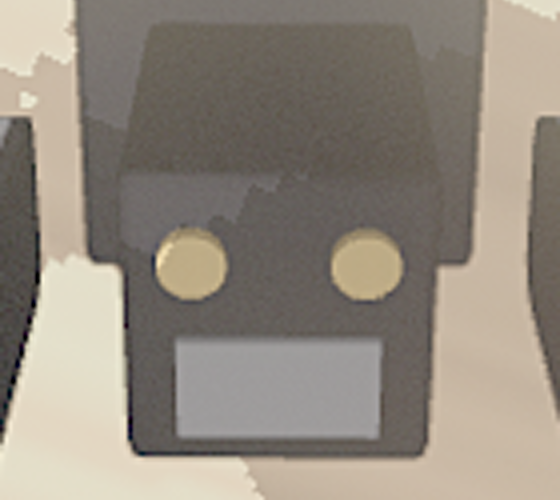

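```bash
cat > ba.py <<'E'
from h import *
from scipy.optimize import least_squares
np.set_printoptions(precision=4,suppress=True)
c0=cams.get_calibration("wrist")
# cam in tool, from w8 (current)
import json
p8,R8=tcp()
Rc=cv2.Rodrigues(c0['rvec'])[0]; o=-Rc.T@c0['tvec']
A0=Rc@R8.as_matrix(); b0=R8.inv().apply(o-p8)
def cal(n): 
    v=np.load(n+".npy"); Rm=cv2.Rodrigues(v[:3])[0]; oo=-Rm.T@v[3:]; Rt=A0.T@Rm; return oo-Rt.T@b0, Rt.T   # tcp pos, tool R
def corr(n,q):
    p,Rt=cal(n); b=b0+q[:3]; A=cv2.Rodrigues(q[3:6])[0]@A0
    Rm=A@Rt.T; d=dict(c0); d['rvec']=cv2.Rodrigues(Rm)[0]; d['tvec']=-Rm@(p+Rt@b); return d
T=lambda x,y,u,v:(max(0,x-14)+(u+.5)/6.786-.5,y-14+(v+.5)/6.786-.5)
scr={'w2':{0:T(101,178,93,93),1:T(541,174,88,91)},
'w7':{0:T(110,110,99,93),1:T(529,107,97,112),2:T(503,285,95,93),3:T(138,285,88,93)},
'w8':{0:T(34,104,89,106),1:T(604,103,102,101),2:T(559,336,90,77),3:T(81,336,97,82)}}
holes=[('w2',0,(320.3,262.2)),('w2',1,(320.7,290.9)),('w7',0,(319.3,194.5))]
M=np.array([(-28,-22,0),(-28,22,0),(28,-22,28),(28,22,28),(-3,-14,62),(-3,14,62),(27,-14,62),(27,14,62),(-3,-14,28),(-3,14,28)])/1000
u3=(np.array([(128,62),(405,70),(118,447),(393,453),(165,378),(365,381),(158,565),(357,570),(170,277),(355,280)])+.5)/4.8-.5+[270,225]
u5=(np.array([(92,38),(478,38),(90,563),(470,563),(120,475),(440,475),(130,756),(428,756),(150,325),(412,325)])+.5)/4-.5+[250,195]
def rot(a): return np.array([[np.cos(a),np.sin(a)],[-np.sin(a),np.cos(a)]])
def F(q):
    r=[]
    O=q[6:8];W,H,z,h0,h1=q[9:14]
    S=np.array([(-H,-W),(-H,W),(H,W),(H,-W)])@rot(q[8])+O
    for n,d in scr.items():
        c=corr(n,q)
        for k,uv in d.items(): r+=list((pj(c,[[*S[k],z]])[0]-uv)/.4)
    for n,k,uv in holes:
        X=np.array([[q[12+k],q[17]]])@rot(q[8])+O
        r+=list((pj(corr(n,q),[[*X[0],.016]])[0]-uv)/.4)
    Wc=np.c_[M[:,:2]@rot(q[16])+q[14:16],M[:,2]]
    r+=list(((pj(corr('w3',q),Wc)-u3)/.8).ravel()); r+=list(((pj(corr('w5',q),Wc)-u5)/.8).ravel())
    r+=list(q[:3]/.002)+list(q[3:6]/.01)+[(z-.014)/.004,q[17]/.001]
    return np.array(r)
q0=np.r_[np.zeros(6),.589,.0043,-.1545,.168,.0765,.014,-.0075,.0174,.475,-.307,.41,0]
s=least_squares(F,q0,loss='soft_l1',x_scale=np.r_[[.001]*3,[.01]*3,[.001]*2,.01,[.001]*7,.01,.001])
q=s.x
if __name__=="__main__":
    print("camcorr mm",q[:3]*1000,"deg",np.degrees(q[3:6]));print("rack",q[6:8],np.degrees(q[8]),"W,H,z",q[9:12]*1e3,"holes",q[12:14]*1e3,q[17]*1e3);print("contactor",q[14:16],np.degrees(q[16]))
    f=s.fun; print("max res",np.abs(f).max(), "cost",s.cost)
    # contactor in tool at w5
    p,Rt=cal('w5'); print("tcp w5",p,"contactor in tool mm",Rt.T@(np.r_[q[14:16],0]-p)*1e3)
    J=np.linalg.inv(s.jac.T@s.jac); print("sd",np.sqrt(np.diag(J))[[0,1,2,6,7,14,15]]*1e3)
    # knob collar w2 & stop
    g=lambda l:[(220+(u+.5)/2.7-.5,100+(v+.5)/2.7-.5) for u,v in l]
    d=lambda l:[(270+(u+.5)/5.4-.5,240+(v+.5)/5.4-.5) for u,v in l]
    def rk(n,uv,z): return ((bp(corr(n,q),uv,z)[:,:2]-q[6:8])@rot(q[8]).T)*1e3
    print("collar",rk('w2',g([(271,343),(220,343),(322,343),(271,293)]),.054))
    print("stopbottom",rk('w2',d([(120,363),(437,363)]),.016)); print("floor",rk('w2',d([(127,250),(437,250)]),.016)); print("walltop",rk('w2',d([(100,250),(443,250)]),.026))
    print("bar",rk('w2',g([(222,407),(265,430)]),.076),rk('w2',g([(264,384),(247,417)]),.076))
E
python3 ba.py
```

```text
camcorr mm [-0.0172  0.0293 -3.8429] deg [ 0.0928  0.0655 -0.0304]
rack [0.5885 0.0034] -8.714594819339611 W,H,z [168.1855  76.6264  17.0177] holes [-5.5532 20.1486] 0.011423471248300317
contactor [ 0.4757 -0.307 ] 23.387010032654985
max res 4.538161881375089 cost 15.109776443952368
tcp w5 [ 0.4864 -0.3019  0.0521] contactor in tool mm [11.8639 -0.3973 52.059 ]
sd [1.9717 1.9769 0.5167 2.012  2.0464 2.0102 1.9964]
collar [[-46.036    0.2701]
 [-46.1595 -12.4754]
 [-45.9163  13.0142]
 [-58.8407   0.3995]]
stopbottom [[ 34.711  -24.3328]
 [ 35.1745  24.9541]]
floor [[ 15.4015 -22.5853]
 [ 15.8487  24.6278]]
walltop [[ 10.6873 -25.7081]
 [ 11.1594  24.6914]]
bar [[-37.0667 -11.1599]
 [-31.2558  -1.2425]] [[-42.6058  -1.3369]
 [-34.5375  -5.397 ]]
```

Bundle adjustment over four views shows the camera sits about 4 mm higher than its calibration says, and with that everything fits:
- **Contactor:** origin 11.9 mm behind the TCP; 12 mm expected.
- **Collar:** radius 12.8 mm; 13 mm given.
- **Seat:** rack x ≈ +5.7 mm.
- **Stop:** 29.2 mm beyond the seat.

I'll adjust slightly and lower to just above the stop's height for a look.

Emit:
play_rows(series="0 -0.06 -0.13 0 0 0 0;0 0 0 1 0 0 0;0 0 0 1 0 0 0;0 0 0 0.6 0 0 0;0 0 0 0 0 0 0;0 0 0 0 0 0 0;0 0 0 0 0 0 0")

```text
clock: 10.42
tcp_pos: [0.6026, 0.0013, 0.0865]
orientation: [0.0, 0.077, 0.997, 0.0]
wrist_force: [1.1, 0.3, -3.5]
finger_gap: 0.0276
```

```bash
python3 snap.py w9
python3 - <<'E'
import cv2,numpy as np
im=cv2.imread("pics/w9.png")[150:300,230:410].astype(float)
im=np.clip(255*(im/255)**0.5,0,255).astype(np.uint8)
cv2.imwrite("pics/w9c.png",cv2.resize(im,None,fx=4,fy=4,interpolation=cv2.INTER_CUBIC))
E
```

```text
[0.6026 0.0013 0.0865] tool yaw -8.78029955779333 z [ 0.0008 -0.     -1.    ] t 10.475 gap 0.027155726467976322 F [-0.0703 -0.4522 -2.1349] M [ 0.024  -0.0111 -0.0207]
```

View pics/w9.png

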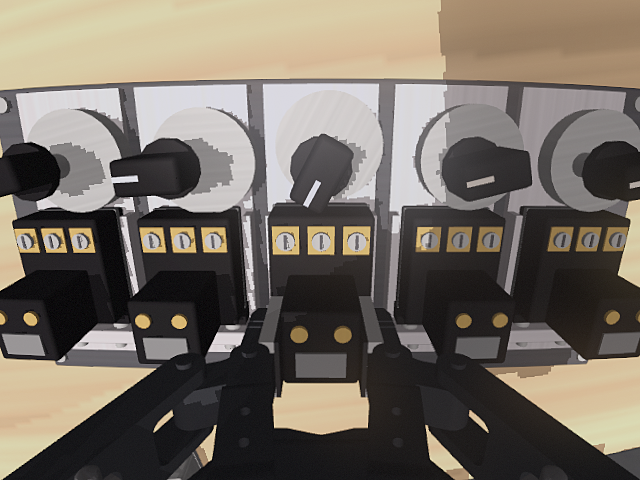

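View pics/w9c.png

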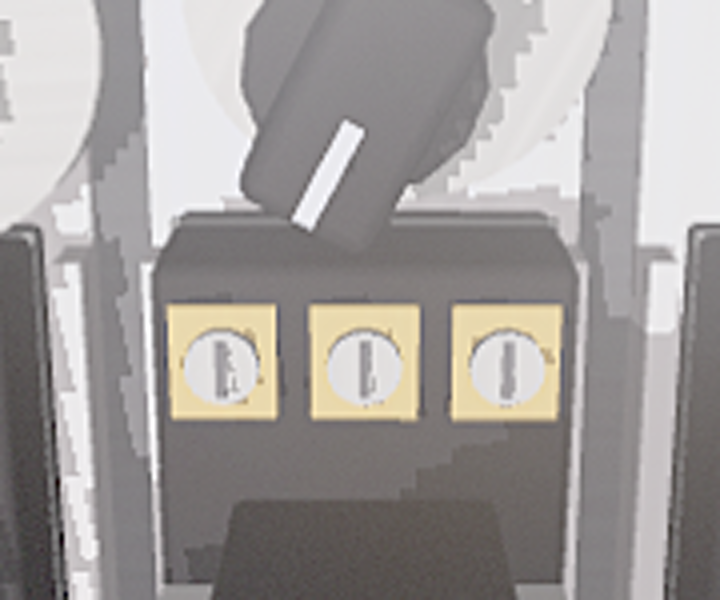

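Laterally it is centred: contactor edges at 153/578 in the crop, bay edges at 148/585. I'll lower it in with small steps and watch the force.

Emit:
play_rows(series="0 -0.04 0 0.4 0 0 0;0 0 0 0.4 0 0 0;0 0 0 0.3 0 0 0;0 0 0 0.2 0 0 0;0 0 0 0.1 0 0 0;0 0 0 0 0 0 0;0 0 0 0 0 0 0")

```text
clock: 11.35
tcp_pos: [0.6028, 0.0012, 0.0722]
orientation: [0.0, 0.077, 0.997, 0.0]
wrist_force: [0.5, -0.7, -1.5]
finger_gap: 0.0268
```

```bash
python3 snap.py w10
python3 - <<'E'
import cv2,numpy as np
im=cv2.imread("pics/w10.png")[150:300,230:410].astype(float)
im=np.clip(255*(im/255)**0.5,0,255).astype(np.uint8)
cv2.imwrite("pics/w10c.png",cv2.resize(im,None,fx=4,fy=4,interpolation=cv2.INTER_CUBIC))
E
```

```text
[0.6028 0.0012 0.0722] tool yaw -8.782299795353886 z [ 0.0003  0.     -1.    ] t 11.4 gap 0.027107807254442718 F [ 0.0181  0.1522 -2.0171] M [-0.0175 -0.0659 -0.0032]
```

View pics/w10c.png

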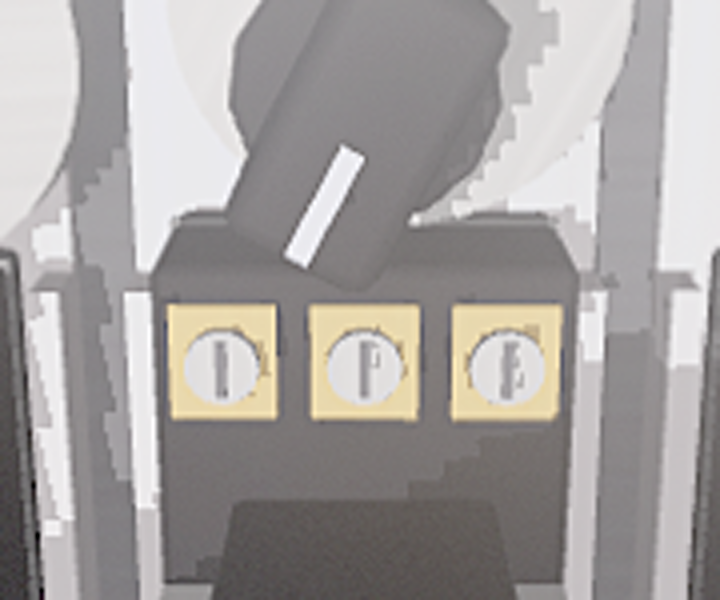

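Emit:
play_rows(series="0 0 0 0.15 0 0 0;0 0 0 0.1 0 0 0;0 0 0 0.05 0 0 0;0 0 0 0 0 0 0;0 0 0 0 0 0 0")

```text
clock: 12.02
tcp_pos: [0.6027, 0.0013, 0.0691]
orientation: [0.0, 0.077, 0.997, 0.0]
wrist_force: [0.2, 0.0, -2.6]
finger_gap: 0.0273
```

```bash
python3 snap.py w11
```

```text
[0.6027 0.0013 0.0691] tool yaw -8.780254128239482 z [ 0.0001  0.0001 -1.    ] t 12.075 gap 0.027689053300779237 F [-1.0086 -0.5423 -2.2139] M [-0.0042 -0.0715 -0.0229]
```

Emit:
play_rows(series="0 0 0 0.05 0 0 0;0 0 0 0.05 0 0 0;0 0 0 0 0 0 0;0 0 0 0 0 0 0")

```text
clock: 12.58
tcp_pos: [0.6028, 0.0012, 0.0687]
orientation: [0.0, 0.077, 0.997, 0.0]
wrist_force: [-1.7, 0.8, 5.6]
finger_gap: 0.0274
```

```bash
python3 snap.py w12
```

```text
[0.6028 0.0012 0.0687] tool yaw -8.783056640667995 z [ 0.0006  0.     -1.    ] t 12.625 gap 0.027487533784454045 F [-2.3046  1.2462  5.4783] M [0.0804 0.4912 0.0605]
```

The floor contact height matches: TCP 0.0687 m, force up by 8 N. I'll release with a narrow opening.

Emit:
play_rows(series="36 0 0 0 0 0 0;48 0 0 0 0 0 0;48 0 0 0 0 0 0;48 0 0 0 0 0 0;48 0 0 0 0 0 0")

```text
clock: 13.25
tcp_pos: [0.6026, 0.0012, 0.068]
orientation: [-0.0, 0.077, 0.997, 0.0]
wrist_force: [-0.2, 0.8, 0.7]
finger_gap: 0.041
```

```bash
python3 snap.py w13
```

```text
[0.6026 0.0012 0.068 ] tool yaw -8.78472981330367 z [-0.0001  0.0001 -1.    ] t 13.3 gap 0.041316415346465275 F [ 0.7171 -0.3911 -0.0892] M [ 0.0003  0.0033 -0.0351]
```

View pics/w13.png

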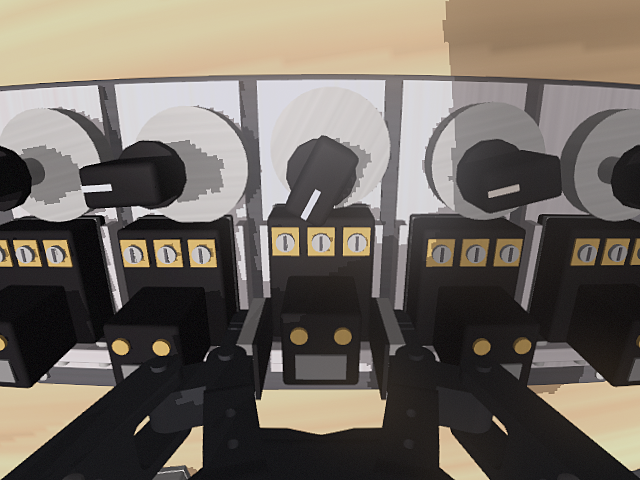

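The contactor is released and stands in the bay between pads 41 mm apart. I'll lift off and go above the knob.

Emit:
play_rows(series="48 0 0 -1 0 0 0;48 0 0 -3 0 0 0;48 0 0 -4 0 0 0;48 0 0 -3 0 0 0;48 3 0 0 0 0 0;48 3 0 0 0 0 9.3;48 0 0 0 0 0 9.3;48 0 0 0 0 0 9.3;48 0 0 0 0 0 0;48 0 0 0 0 0 0;48 0 0 0 0 0 0")

```text
clock: 14.68
tcp_pos: [0.5434, 0.0104, 0.1782]
orientation: [0.0, 0.314, 0.949, 0.0]
wrist_force: [0.3, 0.3, -0.5]
finger_gap: 0.0411
```

```bash
python3 snap.py w14;  python3 - <<'E'
from workcell import cams
import cv2
im=cams.read_camera("scene")[200:360,250:470,::-1];cv2.imwrite("pics/s14.png",cv2.resize(im,None,fx=3.5,fy=3.5,interpolation=cv2.INTER_CUBIC))
E
```

```text
[0.5434 0.0104 0.1782] tool yaw -36.60097222139212 z [ 0.0001  0.0001 -1.    ] t 14.725 gap 0.041122299214024216 F [-0.0528  0.0608  0.3121] M [0.0061 0.0688 0.04  ]
```

View pics/w14.png

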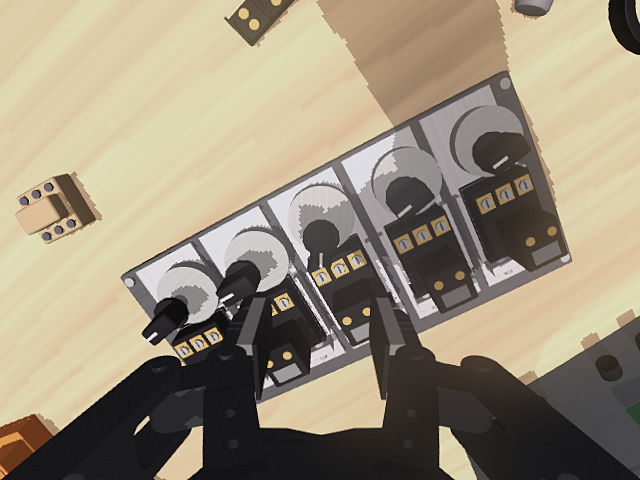

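View pics/s14.png

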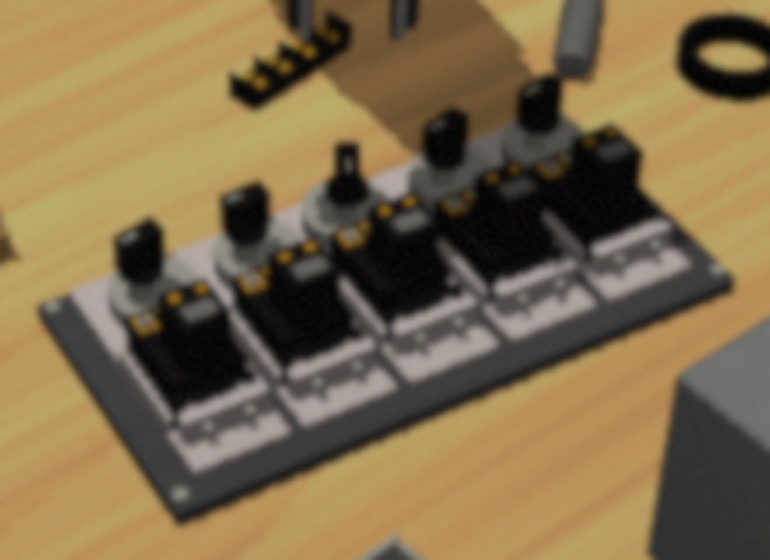

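Run:
```python
import cv2,numpy as np
im=cv2.imread("pics/w14.png")[175:285,270:380].astype(float)
im=np.clip(255*(im/255)**0.45,0,255).astype(np.uint8)
cv2.imwrite("pics/w14c.png",cv2.resize(im,None,fx=5.4,fy=5.4,interpolation=cv2.INTER_CUBIC))
```

```text
(no output)
```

View pics/w14c.png

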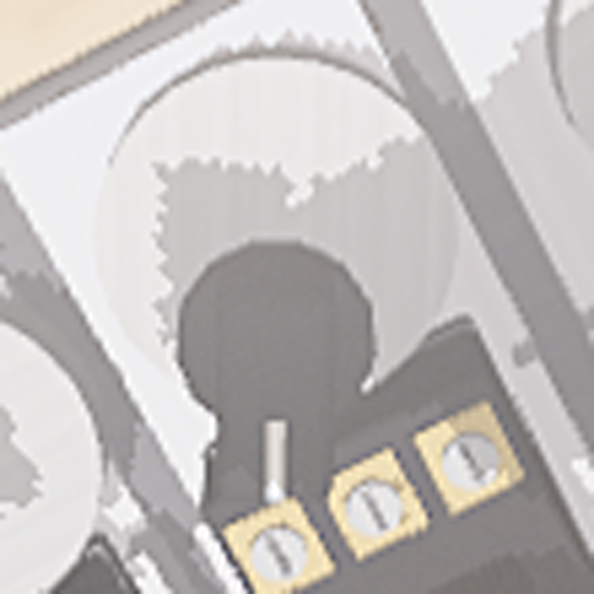

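```bash
cat > chk.py <<'E'
from ba import *
np.save("q.npy",q); np.save("A0.npy",A0); np.save("b0.npy",b0)
E
python3 - <<'E'
# ba.py takes cam-in-tool from the current state: still valid (fixed mount)
import sys; sys.path.insert(0,'.')
from ba import *
print("corr",q[:3]*1e3,"rack",q[6:8],np.degrees(q[8]))
d=lambda l:[(270+(u+.5)/5.4-.5,175+(v+.5)/5.4-.5) for u,v in l]
p,Rt=tcp();print(p)
X=bp(corr('w14',q),d([(277,342),(178,342),(375,342),(277,240)]),.054);print(X)
ctr=(X[1]+X[2])/2; top=X[3]
print("tool mm",Rt.inv().apply(X-p)*1e3)
E
```

```text
corr [-0.0168  0.0297 -3.8429] rack [0.5885 0.0034] -8.714595632913635
[0.5434 0.0104 0.178 ]
[[ 0.5436  0.0101  0.054 ]
 [ 0.536  -0.0001  0.054 ]
 [ 0.5512  0.0203  0.054 ]
 [ 0.5327  0.0182  0.054 ]]
tool mm [[ -0.3864  -0.0797 124.0445]
 [ -0.3795 -12.867  124.0442]
 [ -0.3924  12.5772 124.0447]
 [ 13.2211  -0.0723 124.0467]]
```

Knob centre is within 0.4 mm of the tool axis and the bar is parallel to the pads (its pointer is vertical at column 320). I'll narrow the fingers, lower to keep the tips above the collar, and grip.

Emit:
play_rows(series="33 0 0 2 0 0 0;33 0 0 3 0 0 0;33 0 0 2.5 0 0 0;33 0 0 1.6 0 0 0;33 0 0 1 0 0 0;33 0 0 0 0 0 0;33 0 0 0 0 0 0")

```text
clock: 15.65
tcp_pos: [0.544, 0.0103, 0.0779]
orientation: [0.001, 0.315, 0.949, 0.0]
wrist_force: [0.4, -0.2, 0.4]
finger_gap: 0.0285
```

```bash
python3 snap.py w15
```

```text
[0.544  0.0103 0.0779] tool yaw -36.67834770330662 z [ 0.0014 -0.0001 -1.    ] t 15.7 gap 0.028201700589649773 F [0.8582 0.9717 0.1478] M [ 0.0086  0.0095 -0.0085]
```

View pics/w15.png

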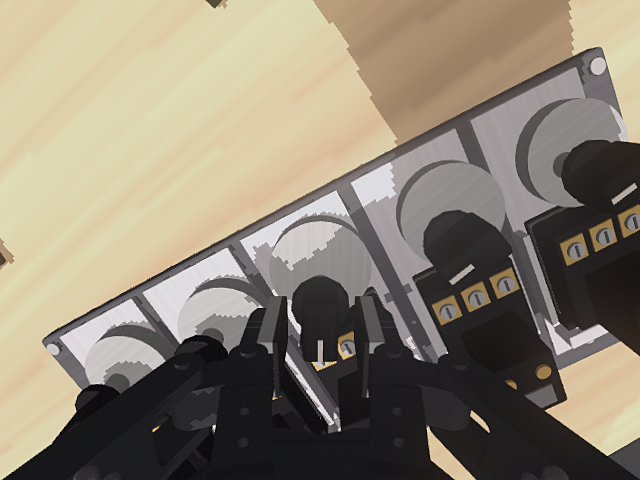

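Emit:
play_rows(series="0 0 0 0.1 0 0 0;0 0 0 0 0 0 0;0 0 0 0 0 0 0;0 0 0 0 0 0 0;0 0 0 0 0 0 0", newtons=45)

```text
clock: 16.32
tcp_pos: [0.5439, 0.0102, 0.0773]
orientation: [0.001, 0.315, 0.949, 0.0]
wrist_force: [-0.7, 0.0, 6.2]
finger_gap: 0.013
```

```bash
cat > st.py <<'E'
from h import *
np.set_printoptions(precision=3,suppress=True)
s=get_state();p,Rt=tcp();m=Rt.as_matrix()
print("t",s['clock'],"tcp",s['tcp_pos'],"yaw",np.degrees(np.arctan2(-m[1,0],-m[0,0])).round(2),"gap",s['finger_gap'],"F",s['wrist_force'],"M",s['ft_torque'],"j6",s['joint_pos'][5], "tau6",s['tau'][5],s['tau'][0])
E
python3 st.py
```

```text
t 16.325 tcp [0.544 0.01  0.077] yaw -36.7 gap 0.01302702004327313 F [-0.676  0.03   6.17 ] M [-0.093  0.241 -0.091] j6 0.5117330993758121 tau6 -0.0873499852605164 0.4061456210911274
```

Bar gripped: gap 13 mm. I'll turn clockwise (positive about tool z) in stages and watch the torque.

Emit:
play_rows(series="0 0 0 0 0 0 4;0 0 0 0 0 0 5;0 0 0 0 0 0 5;0 0 0 0 0 0 5;0 0 0 0 0 0 5;0 0 0 0 0 0 0")

```text
clock: 17.08
tcp_pos: [0.5437, 0.01, 0.0772]
orientation: [0.001, 0.506, 0.863, -0.0]
wrist_force: [-2.6, -0.8, 6.0]
finger_gap: 0.013
```

```bash
python3 st.py
```

```text
t 17.075 tcp [0.544 0.01  0.077] yaw -60.74 gap 0.01304798643078122 F [-2.591 -0.789  5.999] M [-0.264  0.41  -0.18 ] j6 0.9312629553838254 tau6 0.042335878824815154 0.834232997149229
```

```bash
cat > avg.py <<'E'
from h import *
np.set_printoptions(precision=3,suppress=True)
L=[]
for i in range(4):
    s=get_state(); L.append(np.r_[s['wrist_force'],s['ft_torque'],s['tau'][[0,5]]]); cams.read_camera("top")
L=np.array(L); print(L[:,[5,7]]); print("F",L[:,:3].mean(0),"M",L[:,3:6].mean(0),"tau1,6",L[:,6:].mean(0),"t",get_state()['clock'])
p,Rt=tcp();m=Rt.as_matrix();print("tcp",p,"yaw",np.degrees(np.arctan2(-m[1,0],-m[0,0])).round(2), "M.toolz",Rt.inv().apply(L[:,3:6].mean(0))[2])
E
python3 avg.py
```

```text
[[-0.18   0.042]
 [-0.153 -0.111]
 [-0.147 -0.143]
 [-0.129 -0.149]]
F [-1.937 -1.285  6.325] M [-0.239  0.41  -0.152] tau1,6 [ 0.801 -0.09 ] t 17.275
tcp [0.544 0.01  0.077] yaw -60.71 M.toolz 0.15153615016839422
```

Emit:
play_rows(series="0 0 0 0 0 0 3;0 0 0 0 0 0 3;0 0 0 0 0 0 3")

```text
clock: 17.65
tcp_pos: [0.5437, 0.01, 0.0772]
orientation: [0.001, 0.572, 0.82, -0.0]
wrist_force: [-1.9, -2.3, 5.8]
finger_gap: 0.013
```

```bash
python3 st.py; python3 avg.py
```

```text
t 17.65 tcp [0.544 0.01  0.077] yaw -69.77 gap 0.012986434132151232 F [-1.881 -2.254  5.835] M [-0.388  0.455  0.179] j6 1.0888427292591278 tau6 -0.26326892897486687 0.6376456841826439
[[ 0.179 -0.263]
 [ 0.056  0.161]
 [-0.028  0.192]
 [-0.047 -0.019]]
F [-2.043 -1.164  6.529] M [-0.325  0.458  0.04 ] tau1,6 [0.738 0.018] t 17.85
tcp [0.544 0.01  0.077] yaw -69.71 M.toolz -0.04069978676344447
```

Emit:
play_rows(series="0 0 0 0 0 0 2;0 0 0 0 0 0 2;0 0 0 0 0 0 2")

```text
clock: 18.23
tcp_pos: [0.5436, 0.01, 0.0772]
orientation: [0.001, 0.614, 0.789, -0.0]
wrist_force: [-2.6, -1.2, 6.4]
finger_gap: 0.0128
```

```bash
python3 st.py
```

```text
t 18.225 tcp [0.544 0.01  0.077] yaw -75.73 gap 0.012756847603639463 F [-2.618 -1.156  6.438] M [-0.317  0.509  0.182] j6 1.1929861875537304 tau6 -0.09087969549000263 0.6349415145814419
```

Emit:
play_rows(series="0 0 0 0 0 0 2;0 0 0 0 0 0 2;0 0 0 0 0 0 2")

```text
clock: 18.6
tcp_pos: [0.5435, 0.01, 0.0772]
orientation: [0.001, 0.654, 0.756, -0.0]
wrist_force: [-3.2, -1.5, 6.1]
finger_gap: 0.0129
```

```bash
python3 st.py
```

```text
t 18.6 tcp [0.543 0.01  0.077] yaw -81.72 gap 0.012934630766397337 F [-3.154 -1.524  6.091] M [-0.419  0.508  0.301] j6 1.2974972813588845 tau6 0.020827616681344807 0.5302833393216133
```

Emit:
play_rows(series="0 0 0 0 0 0 1;0 0 0 0 0 0 1")

```text
clock: 18.85
tcp_pos: [0.5435, 0.01, 0.0773]
orientation: [0.001, 0.667, 0.745, -0.0]
wrist_force: [-3.0, -1.3, 6.5]
finger_gap: 0.0127
```

```bash
python3 st.py;python3 snap.py w16; python3 st.py
```

```text
t 18.85 tcp [0.543 0.01  0.077] yaw -83.68 gap 0.01273861671085768 F [-3.012 -1.283  6.505] M [-0.369  0.573  0.362] j6 1.3316662529987928 tau6 0.23426181636750698 0.4723363369703293
[0.5435 0.01   0.0773] tool yaw -83.677382049923 z [ 0.0009 -0.0012 -1.    ] t 18.9 gap 0.01310281309240036 F [-2.2777 -1.8119  7.1853] M [-0.3687  0.5876  0.3497]
t 18.9 tcp [0.543 0.01  0.077] yaw -83.71 gap 0.01310281309240036 F [-2.278 -1.812  7.185] M [-0.369  0.588  0.35 ] j6 1.332255603875403 tau6 0.35495124757289886 0.5445066466927528
```

View pics/w16.png

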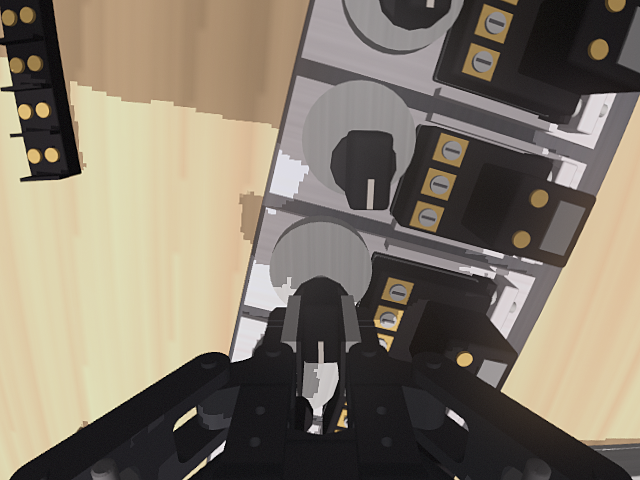

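```bash
python3 avg.py
```

```text
[[0.35  0.355]
 [0.294 0.363]
 [0.28  0.295]
 [0.272 0.279]]
F [-2.665 -1.761  7.292] M [-0.338  0.533  0.299] tau1,6 [0.56  0.323] t 19.1
tcp [0.543 0.01  0.077] yaw -83.66 M.toolz -0.2998522439748594
```

Emit:
play_rows(series="0 0 0 0 0 0 0.6;0 0 0 0 0 0 0.6")

```text
clock: 19.35
tcp_pos: [0.5434, 0.01, 0.0772]
orientation: [0.001, 0.675, 0.738, -0.0]
wrist_force: [-2.1, -0.8, 6.4]
finger_gap: 0.0132
```

```bash
python3 st.py; python3 avg.py
```

```text
t 19.35 tcp [0.543 0.01  0.077] yaw -84.86 gap 0.013237314753977391 F [-2.131 -0.848  6.354] M [-0.337  0.53   0.406] j6 1.3522703833156033 tau6 0.34584819339215755 0.40769428946077824
[[0.406 0.346]
 [0.431 0.419]
 [0.427 0.414]
 [0.332 0.374]]
F [-3.119 -1.555  6.683] M [-0.356  0.565  0.399] tau1,6 [0.454 0.388] t 19.55
tcp [0.543 0.01  0.077] yaw -84.85 M.toolz -0.3997767927127658
```

Moving torque is 0.41–0.43 N m, climbing about 0.035 N m per degree, so this is the firm resistance. I'll let go and lift.

Emit:
play_rows(series="20 0 0 0 0 0 0;33 0 0 0 0 0 0;33 0 0 0 0 0 0;33 0 0 0 0 0 0;33 0 0 -1 0 0 0;33 0 0 -3 0 0 0;33 0 0 -3 0 0 0;33 0 0 -3 0 0 0;33 2 0 0 0 0 0;33 0 0 0 0 0 0;33 0 0 0 0 0 0")

```text
clock: 20.92
tcp_pos: [0.5408, 0.0307, 0.175]
orientation: [-0.001, 0.675, 0.738, -0.001]
wrist_force: [0.8, 0.1, -0.5]
finger_gap: 0.0283
```

```bash
python3 snap.py w17;  python3 - <<'E'
from workcell import cams
import cv2
im=cams.read_camera("scene")[200:360,250:470,::-1];cv2.imwrite("pics/s17.png",cv2.resize(im,None,fx=3.5,fy=3.5,interpolation=cv2.INTER_CUBIC))
E
```

```text
[0.5408 0.0307 0.175 ] tool yaw -84.8325962219609 z [-0.0019  0.0001 -1.    ] t 20.975 gap 0.028239938489738974 F [-0.1168 -0.1161 -0.62  ] M [ 0.0145 -0.0392 -0.0325]
```

View pics/w17.png

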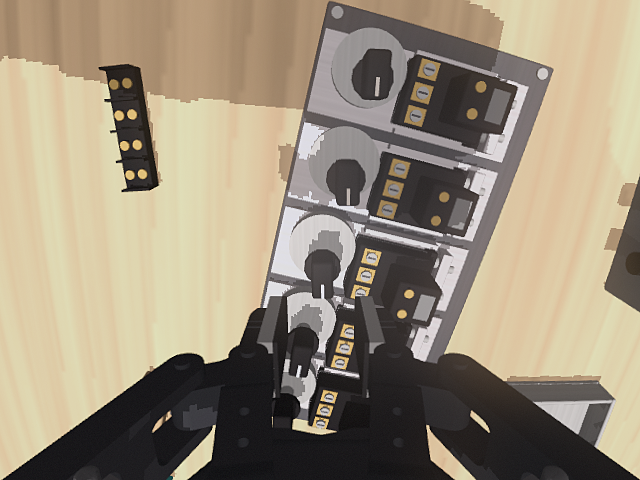

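View pics/s17.png

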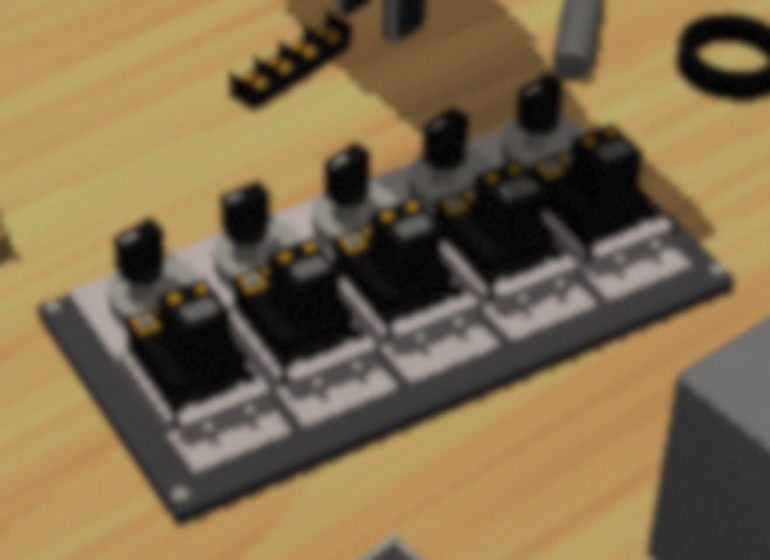

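Let go. I'll turn the tool back to face along the bay for a final check of the contactor's position and the knob's angle.

Emit:
play_rows(series="33 0 0 -1 0 0 -9.5;33 0 0 0 0 0 -9.5;33 0 0 0 0 0 -9.5;33 0 0 0 0 0 -9.5;33 0 0 0 0 0 -9.5;33 0 0 0 0 0 -9.5;33 0 0 0 0 0 -9.5;33 0 0 0 0 0 -9.5;33 0 -2 0 0 0 0;33 0 0 0 0 0 0;33 0 0 0 0 0 0")

```text
clock: 22.4
tcp_pos: [0.5383, 0.01, 0.1859]
orientation: [-0.0, 0.079, 0.997, 0.0]
wrist_force: [0.3, -0.2, 0.7]
finger_gap: 0.0281
```

```bash
python3 snap.py w18
python3 - <<'E'
import cv2,numpy as np
im=cv2.imread("pics/w18.png")[170:350,235:405].astype(float)
im=np.clip(255*(im/255)**0.5,0,255).astype(np.uint8)
cv2.imwrite("pics/w18c.png",cv2.resize(im,None,fx=3.3,fy=3.3,interpolation=cv2.INTER_CUBIC))
E
```

```text
[0.5383 0.01   0.1859] tool yaw -9.016827190304333 z [-0.0003  0.0003 -1.    ] t 22.45 gap 0.028085404135193958 F [-0.3343 -0.3149  0.7528] M [0.0056 0.0184 0.0072]
```

View pics/w18.png

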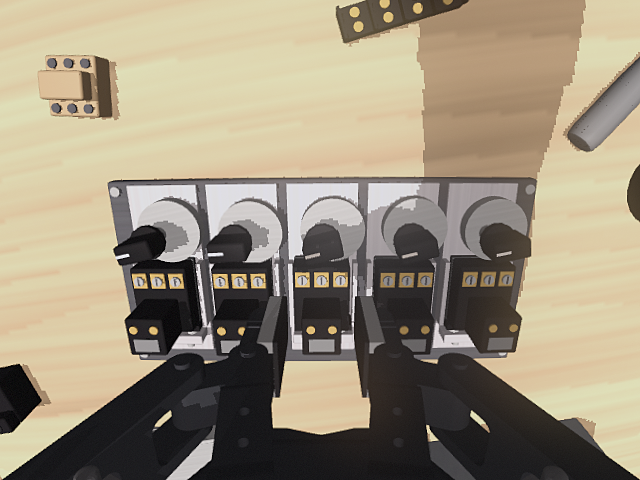

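View pics/w18c.png

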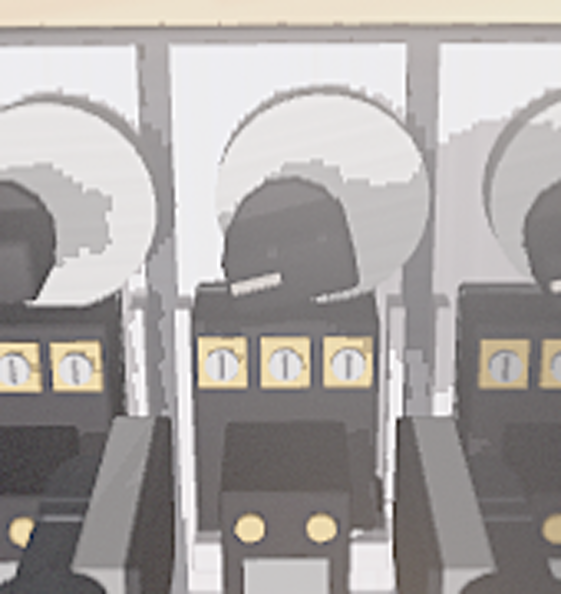

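Run:
```python
import sys; sys.path.insert(0,'.')
from ba import *
uv=(np.array([(228,424),(347,424),(220,492),(355,492),(193,537),(382,537)])+.5)/3.3-.5+[235,170]
M2=np.array([(-3,-14,28),(-3,14,28),(-3,-14,62),(-3,14,62),(28,-22,28),(28,22,28)])/1000
c=corr('w18',q)
def f(x):
    W=np.c_[M2[:,:2]@rot(x[2]+q[8])+(x[:2]@rot(q[8])+q[6:8]),M2[:,2]+.016]
    return (pj(c,W)-uv).ravel()
r=least_squares(f,[.0057,0,0]);print("contactor in rack mm",r.x[:2]*1e3,np.degrees(r.x[2]),"(seat 5.7,0.2)",r.fun.round(1))
```

```text
contactor in rack mm [ 7.8874 -0.7174] -0.30831937696097134 (seat 5.7,0.2) [ 0.2 -0.4 -0.3 -0.4  0.6  0.8 -0.5  0.8  1.7 -0.5 -1.7 -0.6]
```

The contactor measures 2.2 mm from the seat and squared to 0.3°. It has slid about 4–5 mm, to the measured stop position. The knob has stayed at about -76° to the bay, nothing is touching, and the other items are in place, so I'm handing in.

```bash
python3 -c "
from workcell import workorder,get_state
print(workorder.hand_in()); print(get_state()['clock'])"
```

```text
the job is handed in; nothing more can be done
None
the job is handed in; nothing more can be done
```

I set the loose black contactor flat in the rack's middle bay, block towards the stop, and let go. I then turned that bay's clamp knob about 48° (0.84 rad) clockwise, stopped at the first firm resistance and let go. The job was handed in after about 22.5 s; no verdict came back.

**Last checks**
- **Clamp:** torque rose from 0.18 to about 0.41–0.43 N m at the end of the turn, inside the 0.35–0.45 range. I took the clamp from this alone; the cam's force cannot be read directly. After release the knob stayed where I left it.
- **Contactor:** about 2 mm from the seat, square to 0.3°, and against the measured stop.
- **Surroundings:** the gripper touched nothing at the end. In the final pictures the neighbouring knobs and the bystanders in view look unmoved; the overload relay was not looked at again after the start.

**Disagreements**
- The wrist camera's calibration put it about 4 mm too low. I corrected for this by fitting several views together, and the floor contact height then matched within about 0.5 mm.
- The contactor's final position came out about 1 mm past the stop I measured earlier, which is within the measuring error.
- With the arm at rest, the torque reading eased below its moving value (0.36 to 0.27 N m at one stop), so I judged the clamp on the moving reading.

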